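# Load the detergent bottle vending lane with the spring-return ram

## Task

Load every detergent bottle on the counter into the lane of the bottle loader, upright and in single file: stand one bottle at a time in the loading bay, push the ram handle forward all the way so that the ram shoves it past the bay into the lane, then keep hold of the handle and let the spring take it back slowly until it is fully home; never let it snap back. Once bottles are in the lane they are moved only by the ram, not by hand; finish with the bay empty and the ram home, and leave the other things on the counter where they are.

Things in the scene. Friction and masses are not known exactly. Their poses are not given: they have to be found in the camera images.
- loader: Fixed bottle loader: two straight aluminium guide rails 35 mm high, 10 mm thick, 70 mm apart inside (local x -35 to +35 mm), standing on the counter, no floor plate. Origin = centre of the loading bay, on the counter, z up. Local -y runs along the lane, away from the ram; local -x is the near side. Behind the ram: white spring housing, y 170 to 240 mm, 100 mm wide, 90 mm high
- bay (a point): Centre of the loading bay on the counter, same point and axes as the loader. The bay is the space between the ram face (y = +45 mm when home) and the lane; open above, and on the near side through a gap in the rail from y = -50 to +45 mm, with a 45-degree flare about 24 mm long at the lane side
- lane_end (a point): Counter level at the end stop (local y = -365 mm, stop 60 mm high). The lane runs from y = -50 mm to here. A hold-down rod 8 mm thick lies over its middle from y = -60 mm to the end, 101 to 109 mm up, carried by hoops 115 mm high at y = -200 and -350 mm
- ram (a joint): Travel of the ram towards the lane (local -y): 0 home, 0.085 m fully forward. A return spring (2 N at home, 10 N fully forward) pulls it home; it does not latch. Moving part 0.8 kg; each bottle pushed adds 1 to 2 N. Fully forward its face is at local y = -40 mm, so the last bottle's centre ends at y = -71 mm, the others touching beyond, every 62 mm
- ram_grip (a point): Grip point on the ram handle: an upright black block 24 mm along the lane, 40 mm across it, from 105 to 165 mm above the counter. This point is on its middle line, 140 mm above the counter; with the ram home it is at local y = +85 mm. It moves with the ram
- ram_face (a point): Middle of the steel face of the ram (56 mm wide, 5 to 70 mm high) that touches the bottle; moves with the ram
- bottle0: White detergent bottle, 62 mm in diameter, 85 mm tall: straight side up to 68 mm, then a short shoulder and a grey cap 36 mm wide; about 0.2 kg, heavy at the base; a bottle may be absent (None). Origin at the centre of its underside, z up along it
- bottle1: White detergent bottle, 62 mm in diameter, 85 mm tall: straight side up to 68 mm, then a short shoulder and a grey cap 36 mm wide; about 0.2 kg, heavy at the base; a bottle may be absent (None). Origin at the centre of its underside, z up along it
- bottle2: White detergent bottle, 62 mm in diameter, 85 mm tall: straight side up to 68 mm, then a short shoulder and a grey cap 36 mm wide; about 0.2 kg, heavy at the base; a bottle may be absent (None). Origin at the centre of its underside, z up along it
- bottle3: White detergent bottle, 62 mm in diameter, 85 mm tall: straight side up to 68 mm, then a short shoulder and a grey cap 36 mm wide; about 0.2 kg, heavy at the base; a bottle may be absent (None). Origin at the centre of its underside, z up along it
- bottle4: White detergent bottle, 62 mm in diameter, 85 mm tall: straight side up to 68 mm, then a short shoulder and a grey cap 36 mm wide; about 0.2 kg, heavy at the base; a bottle may be absent (None). Origin at the centre of its underside, z up along it
- cup: Bystander: mug, 80 mm wide, 85 mm high, handle to its +y. Origin under its centre. Leave alone
- soapbox: Bystander: soap carton 75 x 110 x 50 mm high. Origin under its centre. Leave alone
- brush: Bystander: brush lying down, 170 mm long along its x. Leave alone
- scoop: Bystander: blue scoop, bowl 52 mm wide and 40 mm high at its origin, handle 65 mm long to its -x. Leave alone
- creamjar: Bystander: low grey tub 50 mm wide, 50 mm high, standing among the bottles. Origin under its centre. Leave alone

How it is judged (in metres and radians):
On the way, in this order (a step that is already met when the one before it is completed fails the run):
1. the ram, pushed fully forward, has put at least one bottle into the lane (value of joint ram above 0.075 m and ((y of bottle0 in the frame of bay between -0.35 and -0.058 m and x of bottle0 in the frame of bay between -0.012 and 0.012 m and angle between bottle0's own z axis and vertical below 0.15 rad and height (world z) of bottle0 below 0.012 m) or (y of bottle1 in the frame of bay between -0.35 and -0.058 m and x of bottle1 in the frame of bay between -0.012 and 0.012 m and angle between bottle1's own z axis and vertical below 0.15 rad and height (world z) of bottle1 below 0.012 m) or (y of bottle2 in the frame of bay between -0.35 and -0.058 m and x of bottle2 in the frame of bay between -0.012 and 0.012 m and angle between bottle2's own z axis and vertical below 0.15 rad and height (world z) of bottle2 below 0.012 m) or (y of bottle3 in the frame of bay between -0.35 and -0.058 m and x of bottle3 in the frame of bay between -0.012 and 0.012 m and angle between bottle3's own z axis and vertical below 0.15 rad and height (world z) of bottle3 below 0.012 m) or (y of bottle4 in the frame of bay between -0.35 and -0.058 m and x of bottle4 in the frame of bay between -0.012 and 0.012 m and angle between bottle4's own z axis and vertical below 0.15 rad and height (world z) of bottle4 below 0.012 m))).
2. the ram is fully forward with every bottle on the counter in the lane (value of joint ram above 0.075 m and y of bottle0 in the frame of bay between -0.35 and -0.058 m and x of bottle0 in the frame of bay between -0.012 and 0.012 m and angle between each of bottle0, bottle1, bottle2, bottle3, bottle4's own z axis and vertical below 0.15 rad and height (world z) of each of bottle0, bottle1, bottle2, bottle3, bottle4 below 0.012 m and y of bottle1 in the frame of bay between -0.35 and -0.058 m and x of bottle1 in the frame of bay between -0.012 and 0.012 m and y of bottle2 in the frame of bay between -0.35 and -0.058 m and x of bottle2 in the frame of bay between -0.012 and 0.012 m and y of bottle3 in the frame of bay between -0.35 and -0.058 m and x of bottle3 in the frame of bay between -0.012 and 0.012 m and y of bottle4 in the frame of bay between -0.35 and -0.058 m and x of bottle4 in the frame of bay between -0.012 and 0.012 m).
At the end, for the whole second after the job is handed in: Every bottle present stands upright (within 0.15 rad) on the counter in the lane, its centre at least 58 mm past the bay centre (local y below -0.058 m) and within 12 mm of the lane's middle line, at rest; the ram is home (within 6 mm) and released (y of bottle0 in the frame of bay between -0.35 and -0.058 m and x of bottle0 in the frame of bay between -0.012 and 0.012 m and angle between each of bottle0, bottle1, bottle2, bottle3, bottle4's own z axis and vertical below 0.15 rad and height (world z) of each of bottle0, bottle1, bottle2, bottle3, bottle4 below 0.012 m and y of bottle1 in the frame of bay between -0.35 and -0.058 m and x of bottle1 in the frame of bay between -0.012 and 0.012 m and y of bottle2 in the frame of bay between -0.35 and -0.058 m and x of bottle2 in the frame of bay between -0.012 and 0.012 m and y of bottle3 in the frame of bay between -0.35 and -0.058 m and x of bottle3 in the frame of bay between -0.012 and 0.012 m and y of bottle4 in the frame of bay between -0.35 and -0.058 m and x of bottle4 in the frame of bay between -0.012 and 0.012 m and value of joint ram below 0.006 m and linear speed of each of bottle0, bottle1, bottle2, bottle3, bottle4 below 0.02 m/s); the robot touches nothing.
It fails at once if the ram snaps back (returns faster than 0.3 m/s) (velocity of joint ram below -0.3 m/s).
It fails at once if a bottle already in the lane is pushed by the fingers ((y of bottle0 in the frame of bay between -0.35 and -0.05 m and x of bottle0 in the frame of bay between -0.012 and 0.012 m and height (world z) of bottle0 below 0.02 m and contact force between the fingers and bottle0 above 2 N) or (y of bottle1 in the frame of bay between -0.35 and -0.05 m and x of bottle1 in the frame of bay between -0.012 and 0.012 m and height (world z) of bottle1 below 0.02 m and contact force between the fingers and bottle1 above 2 N) or (y of bottle2 in the frame of bay between -0.35 and -0.05 m and x of bottle2 in the frame of bay between -0.012 and 0.012 m and height (world z) of bottle2 below 0.02 m and contact force between the fingers and bottle2 above 2 N) or (y of bottle3 in the frame of bay between -0.35 and -0.05 m and x of bottle3 in the frame of bay between -0.012 and 0.012 m and height (world z) of bottle3 below 0.02 m and contact force between the fingers and bottle3 above 2 N) or (y of bottle4 in the frame of bay between -0.35 and -0.05 m and x of bottle4 in the frame of bay between -0.012 and 0.012 m and height (world z) of bottle4 below 0.02 m and contact force between the fingers and bottle4 above 2 N)).
It fails at once if another thing on the counter is disturbed by more than 5 cm (distance of any of cup, soapbox, brush, scoop, creamjar from where it was at the start of the episode above 0.05 m).
Of bottle0, bottle1, bottle2, bottle3, bottle4 only 3 to 5 are there at a start; the rules pass over those that are not, and their reading is None.
At some moment in a run one of bottle0, bottle1, bottle2, bottle3, bottle4 may be knocked a few centimetres aside while the robot is not near it.
It also fails if it takes over 210 s, if anything falls off the work surface, if the arm or the gripper's body presses on something with over 40 N, if the wrist force passes 120 N, or if a joint passes its speed limit or range.

## Robot

A 7-joint arm with a two-finger parallel gripper is mounted at the origin on the work surface. World frame = base frame: x ahead of the robot, y to its left, z up, the work surface at z = 0. Lengths are in mm, angles in rad, forces in N, time in s.
With the tool pointing down it reaches from about 400 to 875 mm from the base axis. Payload 6.5 kg.
Tool frame: the origin (TCP) lies on the centre line of the jaws, within the pads' length; the fingertips stand 22 mm ahead of it and the grasp point (between the pads) lies 3 mm ahead of it; z points along the fingers, y is the direction in which the jaws open and shut (so a half turn about z gives the same grasp; the last joint's range is limited). The gripper opens to 88 mm and grips with 3 to 60 N. Pads are 18 mm wide; open, the fingers measure 123 mm over their backs; the gripper's body (75 mm by 187 mm) begins 45 mm behind the grasp point.
Start: joints at [-1.377, 0.536, -0.004, 1.538, 0.003, 1.067, -0.071], TCP at [166.971, 628.18, 260.716] pointing down, gripper open.
Joint ranges: [-2.7, 2.7], [-0.37, 2.16], [-1.27, 1.26], [0.24, 2.4], [-1.31, 4.45], [0.19, 1.91], [-2.76, 2.76]. Speed limits (rad/s): [2.39, 2.39, 3.14, 3.14, 3.14, 3.14, 3.14].

## Interface

Orientations are given as a unit quaternion [w, x, y, z].
In Python, from workcell import ctrl gives the robot as it stands.
- The arm moves only by the tool send_rows, never from a script. Its arguments are lists of equal length, an entry for each row: "jaw": the finger opening in m, from 0 to 0.0881; "offset": the shift along the world's x, y, z in m, a list of three; "delta_rot": the turn, a rotation vector about the world's x, y, z in rad, a list of three. In form: {"jaw": [jaw, ...], "offset": [[dx, dy, dz], ...], "delta_rot": [[wx, wy, wz], ...]}. A call has 1 to 5 rows; each row is the pose to reach, as a shift and turn from the pose commanded when the call began; what a row does not reach only later rows make up. A row lasts 1/12 s, in which the tool goes at most 41.7 mm and 7.16 degrees, less where a joint would pass 70% of its speed; a pose out of reach is approached as far as the arm can. A call with a gripper value outside its range is refused whole. The fingers move at their own pace and stop on an object; "newtons" is the grip in N (left out, the last holds). Time passes only in rows, so rows that repeat a pose let the fingers close. It gives the time, the measured TCP pose, the force and the opening at its end, in the units of the state.
- ctrl.observe(): the state, without advancing time (a new reading comes with each control period).
- ctrl.camera(name): name is "scene" or "top"; returns the picture (480x640x3 uint8, blue, green, red); there is no depth.
- ctrl.camera_model(name): a dict with "camera_matrix" (3x3 intrinsics, pixels), "k1" (the pictures are not rectified: a ray, as slopes to the right and down, at radius r is drawn at 1 + k1 r^2 times it, then the intrinsics apply), "R" (3x3) and "t" (3): a world point X has camera coordinates R X + t. Camera axes: x right, y down, z forward; pixel columns grow to the right and rows downward; lengths in mm; the calibration is good to about 2 mm. A picture is of the moment at which its call begins. camera_model takes no time and is no camera call.
- ctrl.sign_off(): hands the job in, once; it reports no verdict.
Trained networks look in the newest picture that a camera, given by its name, has taken for a name from the list of things; names that differ only in an ending like _2 or _b are one class to them, and where a whole thing is asked for, a point or a joint stands for the part that bears it (a point fixed in the world has none). Each returns a list of dicts, best first, with "score" (0 to 1); they miss things now and then, are a little off and sometimes report something else, mostly with a low value. They report only what shows in the picture. A call takes as long as a camera call.
- ctrl.find_in(thing, camera): "position" ([x, y, z] in mm, in the coordinates of the camera as it stood for that picture, good to about 4 mm: the middle of the surface that is visible of it).
The state is a dict: "time_s": time; "joints": joint angles; "joint_velocities": joint speeds; "joint_efforts": joint torques, N m; "ee_pos": TCP position; "tcp_rot": TCP orientation; "contact_force": force on the tool from outside, world axes, zero at the start; "wrist_torque": the same for the moment, N m; "width": finger opening in mm.
Only numpy, scipy, OpenCV 4.12 (cv2) and the standard library are available. Lean on these libraries where they do the work, as an engineer would, in place of code of your own. Each camera call takes 0.05 s, during which the arm holds its last target.

## Working session

There is one attempt and no reset: what is moved stays moved. The work goes in short steps, Python scripts to look and compute and a tool call to move; the robot and the scene stay as the last step left them, time stands still between calls to the robot, and variables do not carry over. Pictures are saved under pics/ and viewed, and the job is handed in when it is done.

Besides the shell and the picture viewer there is one more tool, called after "Request:" as name(argument=value, ...) on one line, values as JSON. send_rows: Moves the arm, as the interface text tells. Its arguments: {"type":"object","properties":{"jaw":{"type":"array","items":{"type":"number"}},"offset":{"type":"array","items":{"type":"array","items":{"type":"number"}}},"delta_rot":{"type":"array","items":{"type":"array","items":{"type":"number"}}},"newtons":{"type":"number"}},"required":["jaw","offset","delta_rot"]}

```bash
ls; mkdir -p pics
python3 - <<'E'
from workcell import ctrl
import cv2,numpy as np
print(ctrl.observe())
for n in ("scene","top"):
    im=ctrl.camera(n); cv2.imwrite(f"pics/{n}0.png",im)
    m=ctrl.camera_model(n); print(n,m)
E
```

```text
pics
{'time_s': 0.0, 'joints': array([-1.37720842,  0.53716175, -0.00442196,  1.53881383,  0.00262662,
        1.06730786, -0.07118696]), 'joint_velocities': array([-0.00147365,  0.00138191, -0.00038543, -0.0005495 , -0.00012727,
       -0.00150636, -0.00081167]), 'joint_efforts': array([-1.64398993e-03, -5.70983362e+01,  9.89642702e-01, -2.51616150e+01,
       -5.63763559e-02,  1.77145185e-02,  1.47008609e-04]), 'ee_pos': array([166.85614015, 627.64714719, 259.865194  ]), 'tcp_rot': array([-3.15210054e-05,  1.29487604e-01,  9.91580683e-01, -8.42140393e-04]), 'contact_force': array([-0.62851973,  0.56328358, -0.02577619]), 'wrist_torque': array([-0.04182006,  0.01194201,  0.04628207]), 'width': 87.87029566255492}
scene {'camera_matrix': array([[483.23092946,   0.        , 319.22108284],
       [  0.        , 483.23092946, 242.37207859],
       [  0.        ,   0.        ,   1.        ]]), 'k1': -0.00500649368452028, 'R': array([[-0.28214464,  0.95936441,  0.00378504],
       [ 0.736082  ,  0.21900526, -0.64048418],
       [-0.61528668, -0.17792308, -0.76796203]]), 't': array([ 126.08438228, -333.8597239 , 1679.74172076])}
top {'camera_matrix': array([[567.02080334,   0.        , 308.80202988],
       [  0.        , 567.02080334, 234.00078932],
       [  0.        ,   0.        ,   1.        ]]), 'k1': -0.17264418669004675, 'R': array([[-0.01888912, -0.9997951 , -0.00727663],
       [-0.99692996,  0.01938711, -0.07586042],
       [ 0.07598595,  0.00582135, -0.99709189]]), 't': array([  17.22625296,  535.63989664, 1595.60974923])}
```

View pics/scene0.png

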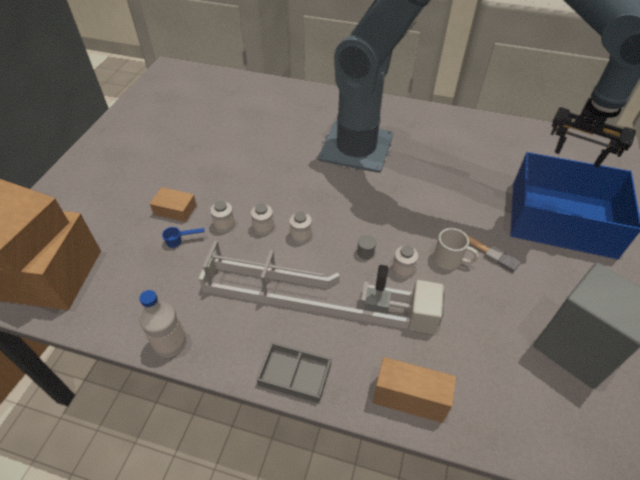

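View pics/top0.png

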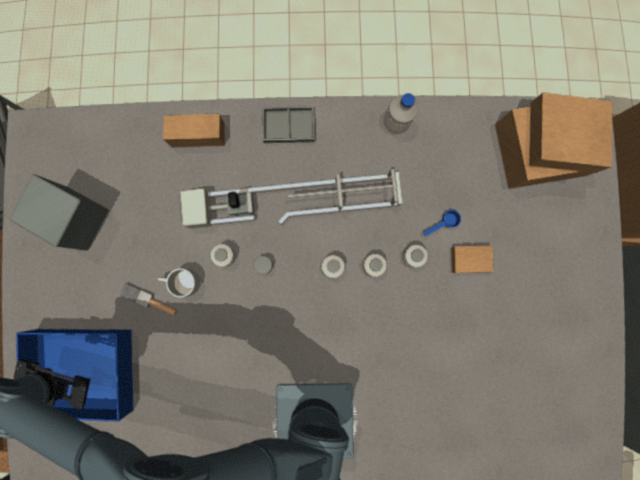

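```bash
cat > h.py <<'E'
from workcell import ctrl
import cv2,numpy as np
def proj(cam,X):
    m=ctrl.camera_model(cam); c=np.atleast_2d(X)@m["R"].T+m["t"]
    s=c[:,:2]/c[:,2:]; r2=(s**2).sum(1,keepdims=True); s=s*(1+m["k1"]*r2)
    K=m["camera_matrix"]; return np.c_[s[:,0]*K[0,0]+K[0,2], s[:,1]*K[1,1]+K[1,2]]
def unproj(cam,uv,z):
    m=ctrl.camera_model(cam);K=m["camera_matrix"];uv=np.atleast_2d(uv).astype(float)
    d=np.c_[(uv[:,0]-K[0,2])/K[0,0],(uv[:,1]-K[1,2])/K[1,1]]; s=d.copy()
    for _ in range(30): s=d/(1+m["k1"]*(s**2).sum(1,keepdims=True))
    ray=np.c_[s,np.ones(len(s))]@m["R"]; o=-m["R"].T@m["t"]
    k=(z-o[2])/ray[:,2:]; return o+k*ray
def w(cam,p):
    m=ctrl.camera_model(cam); return m["R"].T@(np.array(p)-m["t"])
def find(th,cam,smin=0.2):
    m=ctrl.camera_model(cam)
    for d in ctrl.find_in(th,cam):
        if d["score"]>smin: 
            P=w(cam,d["position"]); print(cam,th,round(d["score"],2),P.round(0),proj(cam,P).round(0)[0])
E
python3 - <<'E'
from h import *
for t in ["loader","ram","bottle0","cup","soapbox","scoop","creamjar","brush"]:
    for c in ("top","scene"): find(t,c)
E
```

```text
top loader 0.73 [628. 169.  53.] [250. 201.]
top loader 0.6 [452. 137.  45.] [263. 264.]
scene loader 0.98 [649. 116.  36.] [341. 300.]
top ram 0.9 [620. 198.  50.] [240. 205.]
scene ram 0.72 [ 487. -281.   59.] [221. 216.]
scene ram 0.61 [634. 208.  50.] [378. 301.]
top bottle0 0.89 [481. 246.  69.] [223. 254.]
top bottle0 0.88 [443. -57.  70.] [333. 266.]
top bottle0 0.87 [ 441. -173.   72.] [375. 266.]
top bottle0 0.65 [ 466. -284.   69.] [414. 256.]
scene bottle0 0.84 [ 462. -162.   59.] [263. 219.]
scene bottle0 0.79 [500. 254.  61.] [405. 262.]
scene bottle0 0.7 [ 484. -278.   61.] [223. 215.]
scene bottle0 0.63 [464. -50.  62.] [300. 227.]
top cup 0.72 [406. 376.  25.] [181. 282.]
scene cup 0.76 [419. 371.  54.] [453. 250.]
top soapbox 0.86 [ 455. -450.   50.] [471. 259.]
scene soapbox 0.97 [ 471. -451.   48.] [171. 203.]
top scoop 0.66 [ 564. -398.   29.] [450. 221.]
top scoop 0.3 [482. 246.  70.] [223. 254.]
scene scoop 0.91 [ 563. -394.   32.] [175. 233.]
top creamjar 0.84 [451. 141.  48.] [261. 264.]
top creamjar 0.71 [623. 169.  52.] [251. 203.]
scene creamjar 0.74 [466. 140.  48.] [366. 246.]
scene creamjar 0.69 [651. 117.  35.] [341. 301.]
top brush 0.79 [362. 490.  15.] [143. 297.]
top brush 0.57 [618. 197.  51.] [241. 205.]
scene brush 0.98 [368. 494.  21.] [497. 254.]
```

The top view shows four bottles (px 222,254; 333,266; 375,266; 415,256), the tub at 263,264 and the loader, which is rotated slightly. I'll zoom in to fit the loader pose.

Run:
```python
from h import *
im=cv2.imread("pics/top0.png")[160:240,170:420]; cv2.imwrite("pics/tc0.png",cv2.resize(im,None,fx=3.2,fy=3.2,interpolation=cv2.INTER_CUBIC))
im=cv2.imread("pics/scene0.png")[230:340,190:450]; cv2.imwrite("pics/sc0.png",cv2.resize(im,None,fx=3,fy=3,interpolation=cv2.INTER_CUBIC))
```

```text
(no output)
```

View pics/tc0.png

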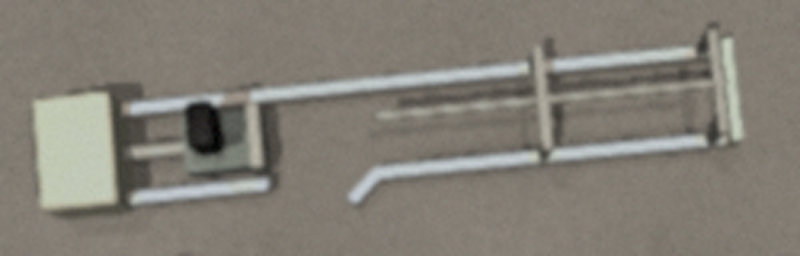

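View pics/sc0.png

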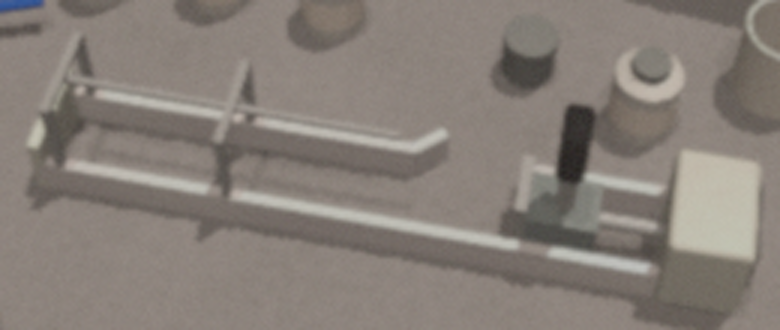

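```bash
cat >> h.py <<'E'
from scipy.optimize import least_squares
def L2W(p,X):
    c,s=np.cos(p[2]),np.sin(p[2]); X=np.atleast_2d(X).astype(float)
    return np.c_[p[0]+c*X[:,0]-s*X[:,1],p[1]+s*X[:,0]+c*X[:,1],X[:,2]]
def W2L(p,X):
    c,s=np.cos(p[2]),np.sin(p[2]); X=np.atleast_2d(X).astype(float); a=X[:,0]-p[0];b=X[:,1]-p[1]
    return np.c_[c*a+s*b,-s*a+c*b,X[:,2]]
E
cat > fit.py <<'E'
from h import *
N=None
T=[(34,99,50,240,90),(113,92,50,170,90),(119,206,-50,170,90),(40,211,-50,240,90),(390,172,-40,-52,35),(270,184,-40,45,35),
(300,94,40,N,35),(620,62,40,N,35),(450,167,-40,N,35),(650,148,-40,N,35),(200,192,-40,N,35),(450,110,0,N,107),(650,92,0,N,107),(378,116,0,-60,107)]
S=[(680,152,-50,170,90),(760,163,-50,240,90),(752,257,50,240,90),(667,242,50,170,90),(300,205,40,N,35),(480,237,40,N,35),(250,125,-40,N,35),(380,147,-40,N,35),(600,183,-40,N,35),(300,115,0,N,107),(400,135,0,-60,107)]
obs=[("top",u/3.2+170,v/3.2+160,x,y,z) for u,v,x,y,z in T]+[("scene",u/3+190,v/3+230,x,y,z) for u,v,x,y,z in S]
def run(obs,pr=True):
    P=[(c,unproj(c,(u,v),z)[0],x,y) for c,u,v,x,y,z in obs]
    def f(p):
        r=[]
        for c,X,x,y in P:
            l=W2L(p,X)[0]; r.append(l[0]-x)
            if y is not None: r.append(l[1]-y)
        return r
    s=least_squares(f,[650,100,0.05],loss="soft_l1",x_scale=[1,1,.01],f_scale=2); return s
for nm,o in (("all",obs),("top",obs[:len(T)]),("scene",obs[len(T):])):
    s=run(o); print(nm,s.x.round(3)); print(np.round(s.fun if nm=="x" else [0],1))
s=run(obs)
for c,u,v,x,y,z in obs:
    l=W2L(s.x,unproj(c,(u,v),z))[0]; print(c,x,y,z,l.round(1))
E
python3 fit.py
```

```text
all [6.28569e+02 1.19423e+02 7.70000e-02]
[0]
top [6.27063e+02 1.18192e+02 7.90000e-02]
[0]
scene [6.32696e+02 1.22006e+02 7.40000e-02]
[0]
top 50 240 90 [ 47.2 237.6  90. ]
top 50 170 90 [ 46.2 168.   90. ]
top -50 170 90 [-53.  170.6  90. ]
top -50 240 90 [-50.6 239.7  90. ]
top -40 -52 35 [-40.3 -62.8  35. ]
top -40 45 35 [-40.6  44.2  35. ]
top 40 None 35 [37.1 10.5 35. ]
top 40 None 35 [  38.2 -276.    35. ]
top -40 None 35 [ -41.  -116.1   35. ]
top -40 None 35 [ -41.1 -294.4   35. ]
top -40 None 35 [-41.6 107.   35. ]
top 0 None 107 [  -0.8 -120.2  107. ]
top 0 None 107 [  -1.7 -291.   107. ]
top 0 -60 107 [ -0. -59. 107.]
scene -50 170 90 [-40.1 174.9  90. ]
scene -50 240 90 [-42.8 240.6  90. ]
scene 50 240 90 [ 49.5 238.6  90. ]
scene 50 170 90 [ 49.7 171.9  90. ]
scene 40 None 35 [  42.5 -132.2   35. ]
scene 40 None 35 [41.7 23.2 35. ]
scene -40 None 35 [ -30.2 -196.4   35. ]
scene -40 None 35 [-31.  -78.3  35. ]
scene -40 None 35 [-33.7 115.3  35. ]
scene 0 None 107 [   1.3 -139.5  107. ]
scene 0 -60 107 [  3.9 -53.9 107. ]
```

```bash
cat > ov.py <<'E'
from h import *
import sys
def ov(cam,src,dst,p,crop,f,ram=0,extra=[]):
    im=cv2.imread(src); x0,y0,x1,y1=crop
    im=cv2.resize(im[y0:y1,x0:x1],None,fx=f,fy=f,interpolation=cv2.INTER_CUBIC)
    def line(pts,col,world=False):
        uv=proj(cam,pts if world else L2W(p,pts)); uv=((uv-[x0,y0]+.5)*f-.5).round().astype(int)
        cv2.polylines(im,[uv],False,col,1)
    line([(-50,170,90),(50,170,90),(50,240,90),(-50,240,90),(-50,170,90)],(0,0,255))
    for x in (35,45): line([(x,160,35),(x,-365,35)],(0,200,0))
    for x in (-35,-45): line([(x,-50,35),(x,-365,35)],(0,200,0)); line([(x,160,35),(x,45,35)],(0,200,0))
    line([(0,-60,109),(0,-365,109)],(255,0,255))
    y=85-ram*1000; line([(-20,y-12,165),(20,y-12,165),(20,y+12,165),(-20,y+12,165),(-20,y-12,165)],(0,255,255))
    y=45-ram*1000; line([(-28,y,5),(28,y,5),(28,y,70),(-28,y,70),(-28,y,5)],(255,255,0))
    t=np.linspace(0,2*np.pi,40)
    for (bx,by) in extra:
        line(np.c_[bx+31*np.cos(t),by+31*np.sin(t),0*t],(255,0,0),True);line(np.c_[bx+18*np.cos(t),by+18*np.sin(t),0*t+85],(0,0,255),True)
        line(np.c_[bx+31*np.cos(t),by+31*np.sin(t),0*t+68],(0,255,0),True)
    cv2.imwrite(dst,im)
E
python3 - <<'E'
from ov import *
p=[627.5,118.5,.078]
ov("top","pics/top0.png","pics/o1.png",p,(170,160,420,290),3.2,extra=[(481,246),(443,-57),(441,-173),(466,-284)])
ov("scene","pics/scene0.png","pics/o2.png",p,(190,190,450,340),3,extra=[(481,246),(443,-57),(441,-173),(466,-284)])
E
```

```text
(no output)
```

View pics/o1.png

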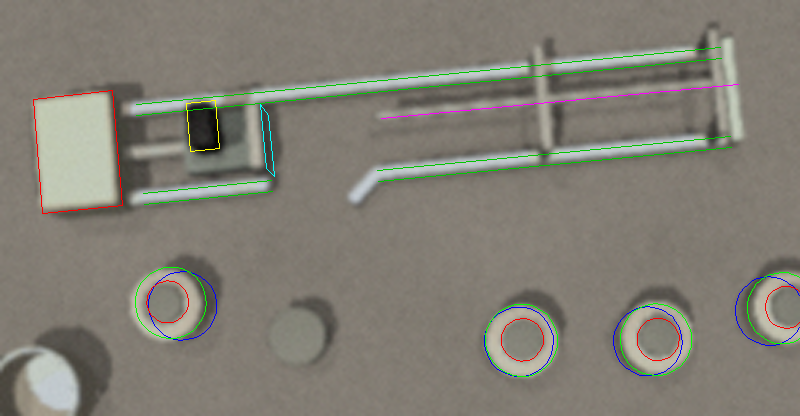

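View pics/o2.png

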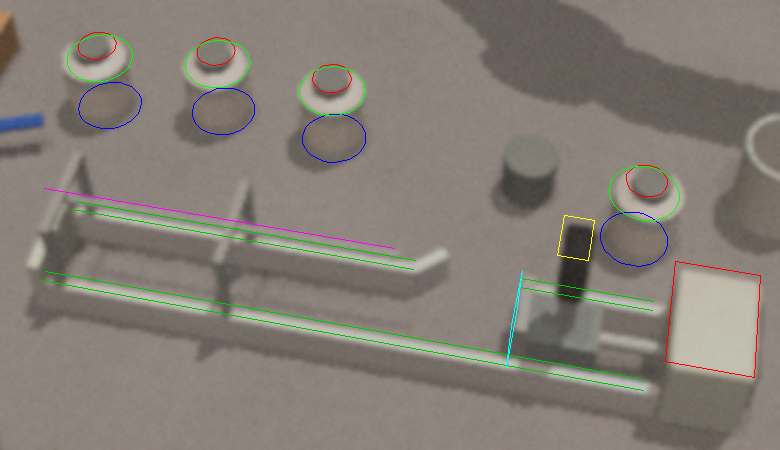

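Run:
```python
from ov import *
p=[631,119.5,.076]
ov("top","pics/top0.png","pics/o3.png",p,(170,160,420,240),3.2)
ov("scene","pics/scene0.png","pics/o4.png",p,(190,230,450,340),3)
a=cv2.imread("pics/o3.png");b=cv2.imread("pics/o4.png");b=b[:,:780];a=a[:,:780]
cv2.imwrite("pics/o34.png",np.vstack([a,b]))
```

```text
(no output)
```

View pics/o34.png

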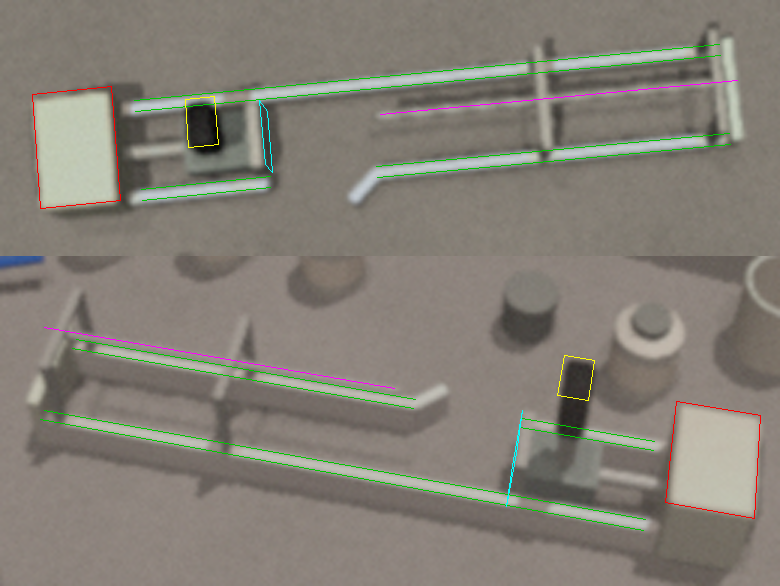

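Request:
send_rows(jaw=[0.088, 0.088, 0.088, 0.088, 0.088], offset=[[0.026, -0.031, 0], [0.052, -0.062, 0], [0.078, -0.093, 0], [0.104, -0.124, 0], [0.13, -0.155, 0]], delta_rot=[[0, 0, -0.1], [0, 0, -0.2], [0, 0, -0.3], [0, 0, -0.4], [0, 0, -0.5]], newtons=30)

```text
time_s: 1.32
ee_pos: [297.9, 471.6, 260.9]
tcp_rot: [-0.0, 0.373, 0.928, 0.0]
contact_force: [-0.2, -0.1, -0.4]
width: 88.3
```

Request:
send_rows(jaw=[0.088, 0.088, 0.088, 0.088, 0.088], offset=[[0.026, -0.031, 0], [0.052, -0.062, 0], [0.078, -0.093, 0], [0.104, -0.124, 0], [0.13, -0.155, 0]], delta_rot=[[0, 0, -0.1], [0, 0, -0.2], [0, 0, -0.3], [0, 0, -0.4], [0, 0, -0.5]])

```text
time_s: 1.73
ee_pos: [428.0, 316.6, 261.1]
tcp_rot: [-0.0, 0.591, 0.807, 0.0]
contact_force: [0.4, 1.1, -0.2]
width: 88.3
```

Request:
send_rows(jaw=[0.088, 0.088, 0.088, 0.088, 0.088], offset=[[0.02, -0.026, -0.01], [0.04, -0.052, -0.03], [0.053, -0.071, -0.06], [0.053, -0.071, -0.09], [0.053, -0.071, -0.12]], delta_rot=[[0, 0, -0.08], [0, 0, -0.16], [0, 0, -0.231], [0, 0, -0.231], [0, 0, -0.231]])

```text
time_s: 2.15
ee_pos: [481.4, 245.5, 140.0]
tcp_rot: [0.001, 0.68, 0.734, 0.001]
contact_force: [-0.1, 0.5, 0.3]
width: 87.8
```

Run:
```python
from h import *
s=ctrl.observe(); print(s["ee_pos"],s["tcp_rot"],s["joints"].round(2))
for c in ("top","scene"):
    im=ctrl.camera(c); cv2.imwrite(f"pics/{c}1.png",im); find("bottle0",c)
a=cv2.imread("pics/top1.png")[150:320,150:450];b=cv2.imread("pics/scene1.png")[170:340,180:480]
cv2.imwrite("pics/b1.png",cv2.resize(np.vstack([a,b]),None,fx=1.7,fy=1.7))
```

```text
[481.38703209 245.49051189 140.00768789] [6.60555334e-04 6.79638441e-01 7.33546681e-01 6.48095536e-04] [-0.81  0.54  0.33  1.94 -0.26  0.71 -0.25]
top bottle0 0.97 [ 438. -173.   74.] [375. 267.]
top bottle0 0.95 [443. -54.  71.] [332. 266.]
top bottle0 0.69 [ 465. -282.   68.] [414. 256.]
top bottle0 0.44 [481. 232.  66.] [228. 254.]
scene bottle0 0.92 [462. -50.  60.] [301. 227.]
scene bottle0 0.91 [ 485. -279.   57.] [222. 216.]
scene bottle0 0.81 [505. 253.  52.] [404. 265.]
scene bottle0 0.6 [ 463. -161.   63.] [263. 218.]
```

View pics/b1.png

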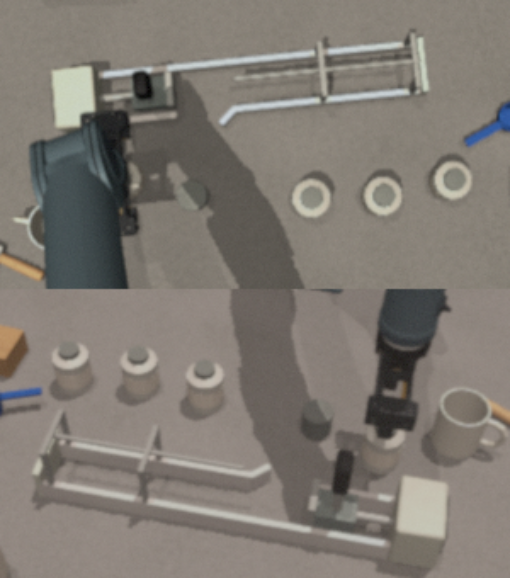

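Request:
send_rows(jaw=[0.088, 0.088, 0.088, 0.05, 0.05], offset=[[0, 0, -0.03], [0, 0, -0.06], [0, 0, -0.077], [0, 0, -0.077], [0, 0, -0.077]], delta_rot=[[0, 0, 0], [0, 0, 0], [0, 0, 0], [0, 0, 0], [0, 0, 0]], newtons=30)

```text
time_s: 2.77
ee_pos: [480.8, 248.0, 65.2]
tcp_rot: [0.0, 0.678, 0.735, 0.001]
contact_force: [-0.1, -0.4, -0.2]
width: 76.8
```

Request:
send_rows(jaw=[0.05, 0.05, 0.05, 0.05, 0.05], offset=[[0, 0, 0], [0, 0, 0], [0, 0, 0], [0, 0, 0], [0, 0, 0.01]], delta_rot=[[0, 0, 0], [0, 0, 0], [0, 0, 0], [0, 0, 0], [0, 0, 0]])

```text
time_s: 3.18
ee_pos: [479.7, 247.2, 74.0]
tcp_rot: [-0.0, 0.678, 0.735, -0.0]
contact_force: [-0.2, 0.3, -2.0]
width: 60.9
```

Request:
send_rows(jaw=[0.05, 0.05, 0.05, 0.05, 0.05], offset=[[0, 0, 0.03], [0, -0.02, 0.06], [0.01, -0.05, 0.08], [0.02, -0.085, 0.08], [0.04, -0.12, 0.08]], delta_rot=[[0, 0, 0], [0, 0, 0], [0, 0, 0], [0, 0, 0], [0, 0, 0]])

```text
time_s: 3.6
ee_pos: [519.6, 127.0, 156.2]
tcp_rot: [-0.0, 0.677, 0.736, 0.001]
contact_force: [0.0, 0.1, -2.5]
width: 61.0
```

Request:
send_rows(jaw=[0.05, 0.05, 0.05, 0.05, 0.05], offset=[[0.03, -0.005, 0], [0.06, -0.005, 0], [0.09, -0.005, 0], [0.106, -0.005, 0], [0.106, -0.005, 0]], delta_rot=[[0, 0, 0], [0, 0, 0], [0, 0, 0], [0, 0, 0], [0, 0, 0]])

```text
time_s: 4.02
ee_pos: [629.4, 121.6, 155.1]
tcp_rot: [0.002, 0.679, 0.734, 0.001]
contact_force: [-0.6, 0.9, -1.5]
width: 61.1
```

Run:
```python
from h import *
s=ctrl.observe(); print(s["ee_pos"],W2L([631,119.5,.076],s["ee_pos"]),s["contact_force"])
for c in ("top","scene"):
    im=ctrl.camera(c); cv2.imwrite(f"pics/{c}2.png",im)
s=ctrl.observe(); print(s["ee_pos"])
a=cv2.imread("pics/top2.png")[150:300,150:450];b=cv2.imread("pics/scene2.png")[170:340,180:480]
cv2.imwrite("pics/b2.png",cv2.resize(np.vstack([a,b]),None,fx=1.8,fy=1.8))
```

```text
[629.40516047 121.56239796 155.07942727] [[ -1.43364445   2.17753578 155.07942727]] [-0.63803025  0.8699816  -1.46889964]
[625.62721017 121.93974452 154.12893778]
```

View pics/b2.png

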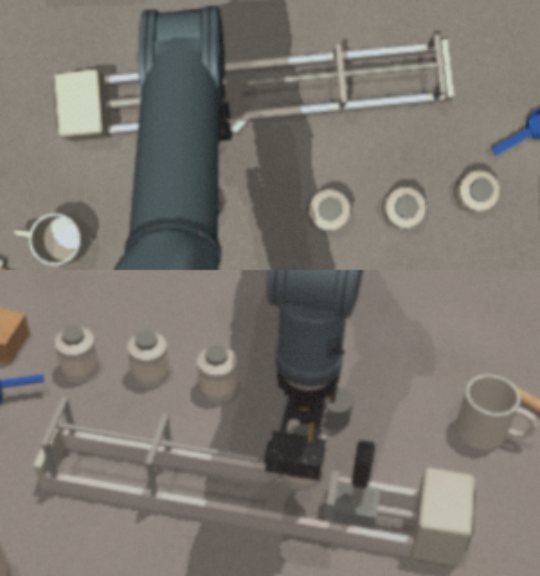

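Request:
send_rows(jaw=[0.05, 0.05, 0.05, 0.05, 0.05], offset=[[0.001, 0, -0.025], [0.001, 0, -0.05], [0.001, 0, -0.07], [0.001, 0, -0.08], [0.001, 0, -0.086]], delta_rot=[[0, 0, 0], [0, 0, 0], [0, 0, 0], [0, 0, 0], [0, 0, 0]])

```text
time_s: 4.53
ee_pos: [625.0, 122.3, 66.7]
tcp_rot: [-0.001, 0.678, 0.735, -0.001]
contact_force: [0.5, 0.5, -1.8]
width: 61.2
```

Request:
send_rows(jaw=[0.05, 0.05], offset=[[0, 0, -0.003], [0, 0, -0.003]], delta_rot=[[0, 0, 0], [0, 0, 0]])

```text
time_s: 4.7
ee_pos: [626.6, 122.3, 66.1]
tcp_rot: [-0.0, 0.678, 0.735, -0.0]
contact_force: [0.7, 0.2, -2.5]
width: 61.5
```

Run:
```python
from h import *
s=ctrl.observe(); print(s["ee_pos"],W2L([631,119.5,.076],s["ee_pos"]),s["contact_force"],s["wrist_torque"])
im=ctrl.camera("scene"); cv2.imwrite("pics/s3.png",cv2.resize(im[220:340,250:450],None,fx=4,fy=4,interpolation=cv2.INTER_CUBIC))
```

```text
[626.57253112 122.29592313  66.1390613 ] [[-4.20240284  3.12401619 66.1390613 ]] [ 0.69996004  0.2072731  -2.54527064] [-0.07666853 -0.00848759  0.01052289]
```

View pics/s3.png

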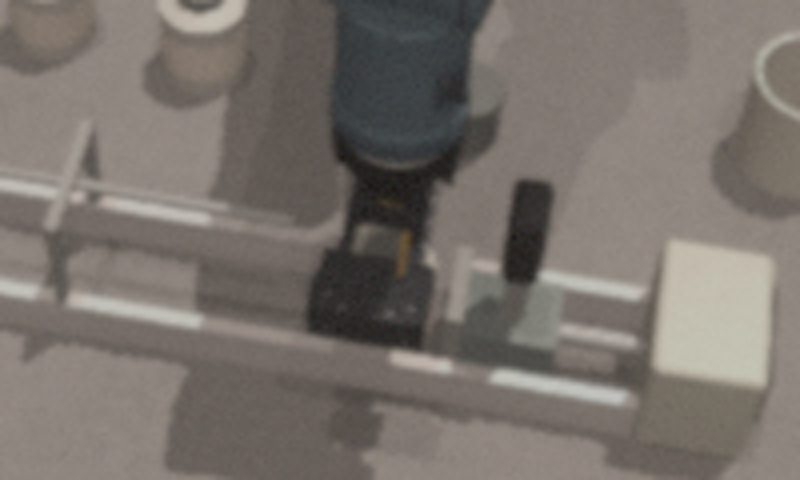

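Request:
send_rows(jaw=[0.05, 0.05, 0.088, 0.088, 0.088], offset=[[0, 0, -0.002], [0, 0, -0.002], [0, 0, -0.002], [0, 0, -0.002], [0, 0, -0.002]], delta_rot=[[0, 0, 0], [0, 0, 0], [0, 0, 0], [0, 0, 0], [0, 0, 0]])

```text
time_s: 5.17
ee_pos: [627.5, 122.4, 63.4]
tcp_rot: [0.0, 0.678, 0.735, 0.001]
contact_force: [0.8, -0.2, -0.5]
width: 79.1
```

Request:
send_rows(jaw=[0.088, 0.088, 0.088, 0.088, 0.088], offset=[[0, 0, 0], [0, 0, 0], [0, 0, 0.03], [0, 0, 0.06], [0, 0, 0.1]], delta_rot=[[0, 0, 0], [0, 0, 0], [0, 0, 0], [0, 0, 0], [0, 0, 0]])

```text
time_s: 5.58
ee_pos: [625.3, 121.9, 161.6]
tcp_rot: [-0.001, 0.678, 0.735, -0.002]
contact_force: [0.4, 0.4, 0.1]
width: 88.0
```

Request:
send_rows(jaw=[0.088, 0.088, 0.088, 0.088, 0.088], offset=[[0, 0, 0.04], [0, 0.03, 0.05], [0, 0.06, 0.05], [-0.002, 0.082, 0.05], [-0.002, 0.082, 0.05]], delta_rot=[[0, 0, 0], [0, 0, 0], [0, 0, 0], [0, 0, 0], [0, 0, 0]])

```text
time_s: 6.0
ee_pos: [623.7, 211.5, 212.6]
tcp_rot: [-0.002, 0.675, 0.737, 0.001]
contact_force: [-0.6, 0.9, -0.6]
width: 87.8
```

Run:
```python
from h import *
for c in ("top","scene"):
    im=ctrl.camera(c); cv2.imwrite(f"pics/{c}4.png",im); find("bottle0",c); find("ram_grip",c)
s=ctrl.observe(); print(s["ee_pos"],W2L([631,119.5,.076],s["ee_pos"]))
a=cv2.imread("pics/top4.png")[150:300,150:450];b=cv2.imread("pics/scene4.png")[190:340,180:480]
cv2.imwrite("pics/b4.png",cv2.resize(np.vstack([a,b]),None,fx=1.9,fy=1.9))
```

```text
top bottle0 0.94 [620. 126.  69.] [265. 203.]
top bottle0 0.7 [362. 493.  17.] [142. 297.]
top bottle0 0.64 [ 441. -175.   74.] [375. 266.]
top bottle0 0.59 [ 466. -282.   68.] [413. 256.]
top ram_grip 0.81 [617. 186.  49.] [245. 206.]
scene bottle0 0.74 [463. -51.  65.] [300. 226.]
scene bottle0 0.61 [ 484. -277.   56.] [223. 217.]
scene bottle0 0.56 [646. 133.  68.] [348. 293.]
scene ram_grip 0.7 [635. 206.  50.] [377. 301.]
[625.26808419 202.17453968 212.6106637 ] [[  0.56184807  82.87109687 212.6106637 ]]
```

View pics/b4.png

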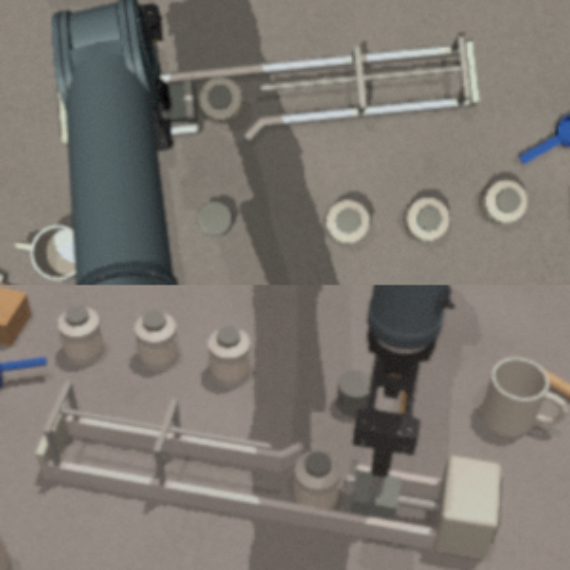

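Request:
send_rows(jaw=[0.088, 0.088, 0.07, 0.03, 0.03], offset=[[0, 0.002, -0.03], [-0.001, 0.002, -0.055], [-0.001, 0.002, -0.07], [-0.001, 0.002, -0.07], [-0.001, 0.002, -0.07]], delta_rot=[[0, 0, 0], [0, 0, 0], [0, 0, 0], [0, 0, 0], [0, 0, 0]], newtons=60)

```text
time_s: 6.72
ee_pos: [623.9, 204.9, 142.4]
tcp_rot: [-0.0, 0.679, 0.734, -0.001]
contact_force: [0.1, 0.4, 0.4]
width: 69.9
```

Request:
send_rows(jaw=[0.03, 0.03, 0.03, 0.03, 0.03], offset=[[0, 0, 0], [0, 0, 0], [0, 0, 0], [0, 0, 0], [0, 0, 0]], delta_rot=[[0, 0, 0], [0, 0, 0], [0, 0, 0], [0, 0, 0], [0, 0, 0]])

```text
time_s: 7.13
ee_pos: [624.1, 206.2, 143.5]
tcp_rot: [0.0, 0.678, 0.735, 0.0]
contact_force: [-2.3, -1.2, 3.2]
width: 39.5
```

Run:
```python
from h import *
s=ctrl.observe(); print(s["ee_pos"],W2L([631,119.5,.076],s["ee_pos"]),s["contact_force"],s["wrist_torque"],s["width"])
im=ctrl.camera("scene"); cv2.imwrite("pics/s5.png",cv2.resize(im[220:340,250:450],None,fx=4,fy=4,interpolation=cv2.INTER_CUBIC))
```

```text
[624.0720699  206.24741952 143.53354999] [[ -0.32147283  87.0230295  143.53354999]] [-2.27139339 -1.22121099  3.2459639 ] [-0.17233732  0.8045401   0.01802037] 39.498873935878386
```

View pics/s5.png

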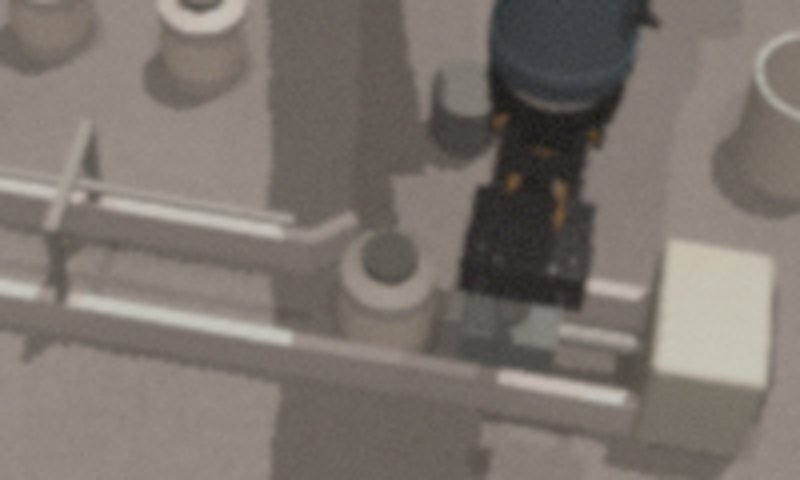

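Request:
send_rows(jaw=[0.03, 0.03, 0.03, 0.03, 0.03], offset=[[0.0005, -0.006, 0], [0.001, -0.013, 0], [0.0015, -0.02, 0], [0.002, -0.027, 0], [0.0026, -0.034, 0]], delta_rot=[[0, 0, 0], [0, 0, 0], [0, 0, 0], [0, 0, 0], [0, 0, 0]])

```text
time_s: 7.6
ee_pos: [626.6, 174.7, 143.5]
tcp_rot: [-0.001, 0.678, 0.735, 0.001]
contact_force: [-0.6, 7.0, 6.1]
width: 39.4
```

Request:
send_rows(jaw=[0.03, 0.03, 0.03, 0.03, 0.03], offset=[[0.0005, -0.007, 0], [0.001, -0.014, 0], [0.0015, -0.021, 0], [0.002, -0.028, 0], [0.0026, -0.035, 0]], delta_rot=[[0, 0, 0], [0, 0, 0], [0, 0, 0], [0, 0, 0], [0, 0, 0]])

```text
time_s: 8.02
ee_pos: [629.3, 141.1, 143.5]
tcp_rot: [-0.001, 0.677, 0.736, 0.002]
contact_force: [-1.2, 10.2, 5.5]
width: 39.7
```

Request:
send_rows(jaw=[0.03, 0.03, 0.03, 0.03], offset=[[0.0004, -0.006, 0], [0.0008, -0.011, 0], [0.001, -0.015, 0], [0.001, -0.015, 0]], delta_rot=[[0, 0, 0], [0, 0, 0], [0, 0, 0], [0, 0, 0]])

```text
time_s: 8.35
ee_pos: [630.6, 125.7, 143.5]
tcp_rot: [-0.001, 0.678, 0.735, 0.002]
contact_force: [-0.6, 9.4, 4.2]
width: 39.5
```

Run:
```python
from h import *
s=ctrl.observe(); print(s["ee_pos"],W2L([631,119.5,.076],s["ee_pos"]),s["contact_force"],s["wrist_torque"],s["width"])
im=ctrl.camera("scene"); cv2.imwrite("pics/s6.png",cv2.resize(im[220:340,250:450],None,fx=4,fy=4,interpolation=cv2.INTER_CUBIC))
```

```text
[630.59498981 125.66523701 143.54006791] [[6.42659934e-02 6.17819152e+00 1.43540068e+02]] [-0.63962708  9.41674344  4.15045833] [ 1.35465045  0.61812806 -0.14729584] 39.46119015206303
```

View pics/s6.png

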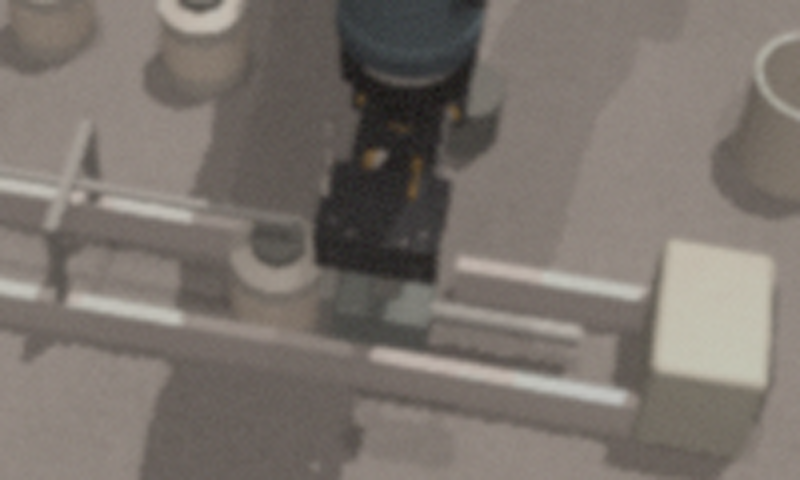

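Request:
send_rows(jaw=[0.03, 0.03, 0.03, 0.03], offset=[[0.0002, -0.002, 0], [0.0003, -0.004, 0], [0.0004, -0.006, 0], [0.0004, -0.006, 0]], delta_rot=[[0, 0, 0], [0, 0, 0], [0, 0, 0], [0, 0, 0]])

```text
time_s: 8.73
ee_pos: [630.9, 121.4, 143.5]
tcp_rot: [-0.002, 0.677, 0.736, 0.003]
contact_force: [0.7, 10.5, 3.4]
width: 39.4
```

Run:
```python
from h import *
s=ctrl.observe(); print(s["ee_pos"],W2L([631,119.5,.076],s["ee_pos"]),s["contact_force"],s["wrist_torque"],s["width"])
ctrl.camera("top");find("bottle0","top")
ctrl.camera("scene");find("bottle0","scene")
```

```text
[630.92781659 121.39993052 143.53903921] [[7.22807063e-02 1.89992682e+00 1.43539039e+02]] [ 0.6846865  10.45624219  3.43635705] [ 1.55400941  0.61091622 -0.20792143] 39.4151056965703
top bottle0 0.98 [ 441. -170.   73.] [374. 266.]
top bottle0 0.89 [630.  51.  68.] [292. 199.]
top bottle0 0.86 [ 466. -285.   70.] [414. 256.]
top bottle0 0.81 [444. -55.  70.] [332. 265.]
top bottle0 0.59 [631.  46.  60.] [294. 199.]
scene bottle0 0.86 [652.  53.  66.] [317. 288.]
scene bottle0 0.65 [ 484. -280.   59.] [222. 216.]
scene bottle0 0.64 [462. -52.  63.] [300. 226.]
scene bottle0 0.62 [ 461. -159.   59.] [264. 219.]
scene bottle0 0.41 [638. 131.  40.] [347. 297.]
```

Request:
send_rows(jaw=[0.03, 0.03, 0.03], offset=[[0.0001, -0.002, 0], [0.0001, -0.002, 0], [0, 0.001, 0]], delta_rot=[[0, 0, 0], [0, 0, 0], [0, 0, 0]])

```text
time_s: 9.18
ee_pos: [630.8, 122.4, 143.5]
tcp_rot: [-0.002, 0.677, 0.736, 0.003]
contact_force: [-0.4, 10.0, 4.9]
width: 39.1
```

Request:
send_rows(jaw=[0.03, 0.03, 0.03, 0.03, 0.03], offset=[[-0.0005, 0.007, 0], [-0.001, 0.014, 0], [-0.0015, 0.021, 0], [-0.002, 0.028, 0], [-0.0026, 0.035, 0]], delta_rot=[[0, 0, 0], [0, 0, 0], [0, 0, 0], [0, 0, 0], [0, 0, 0]])

```text
time_s: 9.6
ee_pos: [628.1, 155.9, 143.5]
tcp_rot: [-0.001, 0.678, 0.736, 0.002]
contact_force: [-0.3, 6.7, 4.9]
width: 39.4
```

Request:
send_rows(jaw=[0.03, 0.03, 0.03, 0.03, 0.03], offset=[[-0.0005, 0.007, 0], [-0.001, 0.014, 0], [-0.0015, 0.021, 0], [-0.002, 0.028, 0], [-0.0026, 0.035, 0]], delta_rot=[[0, 0, 0], [0, 0, 0], [0, 0, 0], [0, 0, 0], [0, 0, 0]])

```text
time_s: 10.02
ee_pos: [625.4, 189.3, 143.5]
tcp_rot: [-0.001, 0.678, 0.735, 0.001]
contact_force: [-2.1, 2.8, 5.3]
width: 39.5
```

Request:
send_rows(jaw=[0.03, 0.03, 0.03, 0.03, 0.03], offset=[[-0.0005, 0.006, 0], [-0.001, 0.012, 0], [-0.0014, 0.017, 0], [-0.0016, 0.021, 0], [-0.0016, 0.021, 0]], delta_rot=[[0, 0, 0], [0, 0, 0], [0, 0, 0], [0, 0, 0], [0, 0, 0]])

```text
time_s: 10.43
ee_pos: [624.0, 206.4, 143.5]
tcp_rot: [0.001, 0.679, 0.735, -0.001]
contact_force: [-3.5, -3.5, 7.3]
width: 39.3
```

Run:
```python
from h import *
s=ctrl.observe(); print(s["ee_pos"],W2L([631,119.5,.076],s["ee_pos"]),s["contact_force"],s["wrist_torque"],s["width"])
im=ctrl.camera("scene"); cv2.imwrite("pics/s7.png",cv2.resize(im[220:340,250:450],None,fx=4,fy=4,interpolation=cv2.INTER_CUBIC))
```

```text
[624.04737141 206.37733125 143.52192599] [[ -0.33623623  87.1544415  143.52192599]] [-3.47141343 -3.50048721  7.25989241] [-0.57663935  0.67573134  0.08057026] 39.28619487765
```

View pics/s7.png

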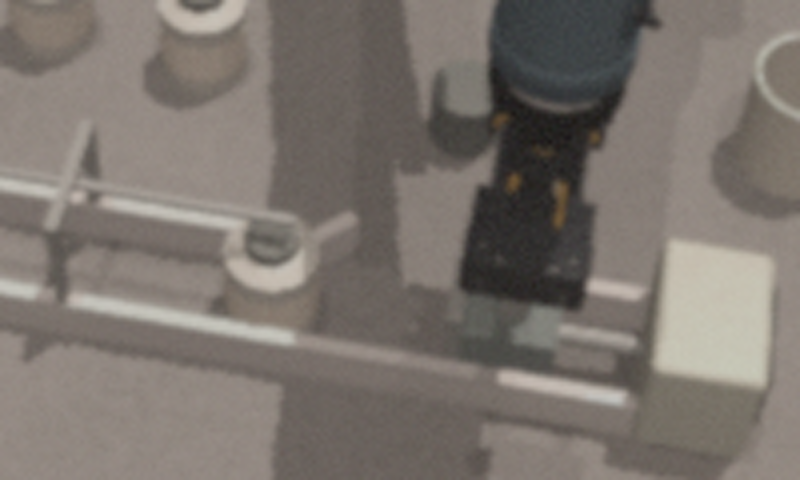

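Request:
send_rows(jaw=[0.088, 0.088, 0.088, 0.088, 0.088], offset=[[0, 0, 0], [0, 0, 0], [0, 0, 0], [0, 0, 0.02], [0, 0, 0.055]], delta_rot=[[0, 0, 0], [0, 0, 0], [0, 0, 0], [0, 0, 0], [0, 0, 0]])

```text
time_s: 10.9
ee_pos: [621.0, 207.7, 194.2]
tcp_rot: [-0.002, 0.678, 0.735, -0.004]
contact_force: [0.2, 0.6, 1.5]
width: 70.8
```

Request:
send_rows(jaw=[0.088, 0.088, 0.088, 0.088, 0.088], offset=[[-0.016, -0.023, 0.02], [-0.038, -0.056, 0.02], [-0.06, -0.088, 0.02], [-0.082, -0.12, 0.02], [-0.105, -0.153, 0.02]], delta_rot=[[0, 0, 0], [0, 0, 0], [0, 0, 0], [0, 0, 0], [0, 0, 0]])

```text
time_s: 11.32
ee_pos: [517.7, 54.2, 217.8]
tcp_rot: [0.0, 0.678, 0.735, 0.0]
contact_force: [0.7, -1.2, 1.3]
width: 88.0
```

Request:
send_rows(jaw=[0.088, 0.088, 0.088, 0.088, 0.088], offset=[[-0.022, -0.032, 0], [-0.044, -0.065, 0], [-0.066, -0.097, -0.01], [-0.076, -0.11, -0.04], [-0.076, -0.11, -0.07]], delta_rot=[[0, 0, 0], [0, 0, 0], [0, 0, 0], [0, 0, 0], [0, 0, 0]])

```text
time_s: 11.73
ee_pos: [441.3, -58.4, 148.1]
tcp_rot: [0.001, 0.68, 0.733, 0.001]
contact_force: [0.3, 0.5, -0.8]
width: 88.3
```

Run:
```python
from h import *
for c in ("top","scene"):
    im=ctrl.camera(c); cv2.imwrite(f"pics/{c}8.png",im); find("bottle0",c)
s=ctrl.observe(); print(s["ee_pos"],s["tcp_rot"],s["joints"].round(2))
a=cv2.imread("pics/top8.png")[150:300,150:450];b=cv2.imread("pics/scene8.png")[190:340,180:480]
cv2.imwrite("pics/b8.png",cv2.resize(np.vstack([a,b]),None,fx=1.9,fy=1.9))
```

```text
top bottle0 0.97 [ 464. -281.   69.] [413. 256.]
top bottle0 0.78 [ 439. -172.   71.] [374. 266.]
top bottle0 0.73 [628.  54.  69.] [291. 200.]
scene bottle0 0.94 [650.  58.  65.] [319. 288.]
scene bottle0 0.87 [466. -48.  58.] [301. 229.]
scene bottle0 0.62 [ 462. -162.   60.] [263. 219.]
scene bottle0 0.58 [ 484. -279.   57.] [222. 216.]
[443.05117589 -54.60037872 148.04552431] [-2.18692485e-04  6.78127286e-01  7.34944383e-01 -2.99465869e-04] [-0.31  0.4   0.4   2.16 -0.26  0.62  0.36]
```

View pics/b8.png

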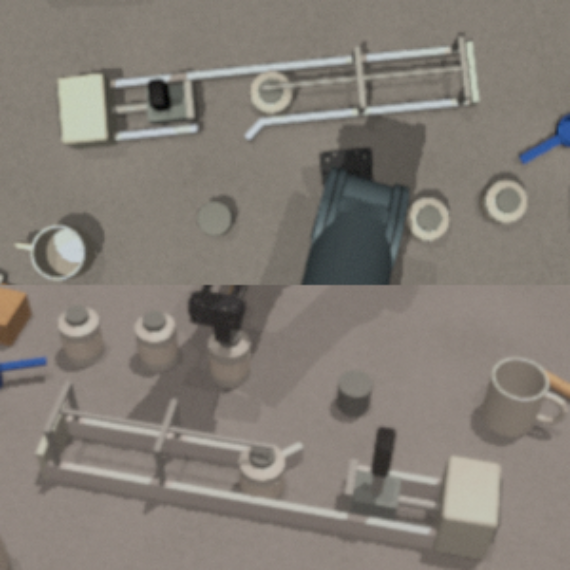

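Request:
send_rows(jaw=[0.088, 0.088, 0.088, 0.05, 0.05], offset=[[0, -0.001, -0.035], [0, -0.001, -0.068], [0, -0.001, -0.085], [0, -0.001, -0.085], [0, -0.001, -0.085]], delta_rot=[[0, 0, 0], [0, 0, 0], [0, 0, 0], [0, 0, 0], [0, 0, 0]], newtons=30)

```text
time_s: 12.35
ee_pos: [444.0, -55.4, 63.7]
tcp_rot: [0.0, 0.678, 0.735, 0.0]
contact_force: [0.4, 0.4, 0.5]
width: 76.4
```

Request:
send_rows(jaw=[0.05, 0.05, 0.05, 0.05, 0.05], offset=[[0, 0, 0], [0, 0, 0], [0, 0, 0], [0, 0, 0], [0, 0, 0.01]], delta_rot=[[0, 0, 0], [0, 0, 0], [0, 0, 0], [0, 0, 0], [0, 0, 0]])

```text
time_s: 12.77
ee_pos: [442.7, -55.6, 73.2]
tcp_rot: [-0.0, 0.678, 0.735, 0.0]
contact_force: [-0.4, 0.2, -1.8]
width: 61.4
```

Request:
send_rows(jaw=[0.05, 0.05, 0.05, 0.05, 0.05], offset=[[0, 0, 0.03], [0, 0.01, 0.06], [0.005, 0.04, 0.08], [0.025, 0.073, 0.08], [0.045, 0.105, 0.08]], delta_rot=[[0, 0, 0], [0, 0, 0], [0, 0, 0], [0, 0, 0], [0, 0, 0]])

```text
time_s: 13.18
ee_pos: [488.7, 50.5, 155.6]
tcp_rot: [0.001, 0.679, 0.734, 0.002]
contact_force: [0.2, -0.5, -2.4]
width: 61.1
```

Request:
send_rows(jaw=[0.05, 0.05, 0.05, 0.05, 0.05], offset=[[0.015, 0.033, 0], [0.035, 0.06, 0], [0.065, 0.072, 0], [0.1, 0.072, 0], [0.136, 0.072, 0]], delta_rot=[[0, 0, 0], [0, 0, 0], [0, 0, 0], [0, 0, 0], [0, 0, 0]])

```text
time_s: 13.6
ee_pos: [624.4, 123.4, 154.1]
tcp_rot: [-0.0, 0.677, 0.736, 0.0]
contact_force: [0.1, -0.1, -1.4]
width: 61.5
```

Run:
```python
from h import *
im=ctrl.camera("scene"); cv2.imwrite("pics/s9.png",cv2.resize(im[180:340,200:450],None,fx=3,fy=3,interpolation=cv2.INTER_CUBIC))
ctrl.camera("top")
s=ctrl.observe(); print(s["ee_pos"],W2L([631,119.5,.076],s["ee_pos"]),s["contact_force"],s["tcp_rot"],s["width"])
```

```text
[628.77295122 120.96848711 154.46394473] [[ -2.10912255   1.63334098 154.46394473]] [ 0.88867039 -0.29099653 -1.82312859] [0.00271274 0.67833816 0.73474262 0.00180798] 61.52896561969158
```

View pics/s9.png

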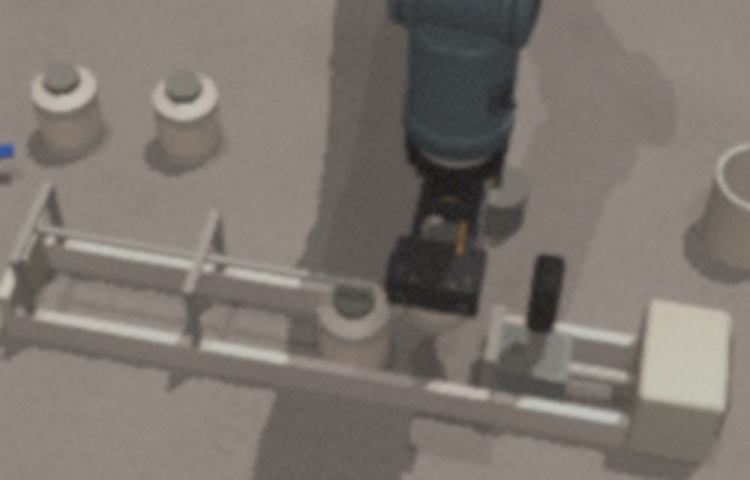

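Request:
send_rows(jaw=[0.05, 0.05, 0.05, 0.05, 0.05], offset=[[-0.001, 0.002, -0.025], [-0.001, 0.002, -0.05], [-0.001, 0.002, -0.07], [-0.001, 0.002, -0.08], [-0.001, 0.002, -0.087]], delta_rot=[[0, 0, 0], [0, 0, 0], [0, 0, 0], [0, 0, 0], [0, 0, 0]])

```text
time_s: 14.12
ee_pos: [621.7, 123.1, 65.3]
tcp_rot: [-0.0, 0.678, 0.735, -0.001]
contact_force: [0.3, 0.0, -1.8]
width: 61.2
```

Request:
send_rows(jaw=[0.05, 0.05, 0.05], offset=[[0, 0, -0.002], [0, 0, -0.003], [0, 0, -0.003]], delta_rot=[[0, 0, 0], [0, 0, 0], [0, 0, 0]])

```text
time_s: 14.37
ee_pos: [622.8, 123.1, 64.5]
tcp_rot: [-0.0, 0.678, 0.735, 0.0]
contact_force: [-0.3, -0.4, -1.4]
width: 60.9
```

Run:
```python
from h import *
s=ctrl.observe(); print(s["ee_pos"],W2L([631,119.5,.076],s["ee_pos"]),s["contact_force"],s["wrist_torque"],s["width"])
im=ctrl.camera("scene"); cv2.imwrite("pics/s10.png",cv2.resize(im[220:340,250:450],None,fx=4,fy=4,interpolation=cv2.INTER_CUBIC))
```

```text
[622.7629141  123.10482509  64.50935887] [[-7.9396056   4.21983542 64.50935887]] [-0.25623994 -0.37492644 -1.36617257] [-0.06245627  0.06079943 -0.01846757] 60.877620721146336
```

View pics/s10.png

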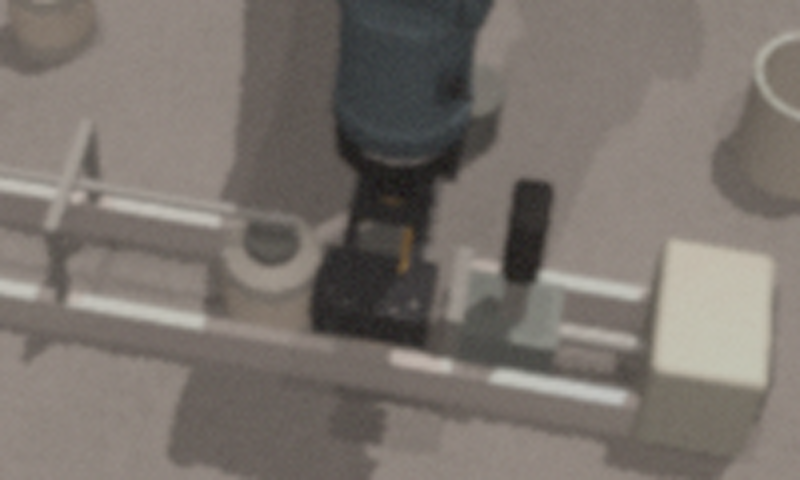

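Request:
send_rows(jaw=[0.05, 0.05, 0.05, 0.088, 0.088], offset=[[0.002, 0, 0], [0.004, 0, 0], [0.004, 0, -0.0015], [0.004, 0, -0.0015], [0.004, 0, -0.0015]], delta_rot=[[0, 0, 0], [0, 0, 0], [0, 0, 0], [0, 0, 0], [0, 0, 0]])

```text
time_s: 14.83
ee_pos: [627.9, 123.3, 62.8]
tcp_rot: [0.001, 0.678, 0.735, 0.001]
contact_force: [0.5, 0.4, -0.8]
width: 72.1
```

Request:
send_rows(jaw=[0.088, 0.088, 0.088, 0.088, 0.088], offset=[[0, 0, 0], [0, 0, 0], [0, 0, 0.03], [0, 0, 0.06], [0, 0, 0.1]], delta_rot=[[0, 0, 0], [0, 0, 0], [0, 0, 0], [0, 0, 0], [0, 0, 0]])

```text
time_s: 15.25
ee_pos: [625.3, 122.9, 160.3]
tcp_rot: [-0.001, 0.678, 0.735, -0.002]
contact_force: [-0.1, -0.6, 0.3]
width: 87.8
```

Request:
send_rows(jaw=[0.088, 0.088, 0.088, 0.088, 0.088], offset=[[0, 0, 0.04], [0, 0.03, 0.05], [-0.001, 0.06, 0.05], [-0.002, 0.082, 0.05], [-0.002, 0.082, 0.05]], delta_rot=[[0, 0, 0], [0, 0, 0], [0, 0, 0], [0, 0, 0], [0, 0, 0]])

```text
time_s: 15.67
ee_pos: [623.8, 212.6, 211.3]
tcp_rot: [-0.001, 0.675, 0.737, 0.002]
contact_force: [-0.5, 1.2, -0.1]
width: 88.0
```

Run:
```python
from h import *
for c in ("top","scene"):
    im=ctrl.camera(c); cv2.imwrite(f"pics/{c}11.png",im); find("bottle0",c)
s=ctrl.observe(); print(s["ee_pos"],W2L([631,119.5,.076],s["ee_pos"]))
a=cv2.imread("pics/top11.png")[150:300,150:450];b=cv2.imread("pics/scene11.png")[190:340,180:480]
cv2.imwrite("pics/b11.png",cv2.resize(np.vstack([a,b]),None,fx=1.9,fy=1.9))
```

```text
top bottle0 0.8 [ 466. -284.   68.] [414. 256.]
top bottle0 0.78 [ 443. -171.   71.] [374. 265.]
top bottle0 0.68 [621. 120.  70.] [267. 203.]
top bottle0 0.63 [626.  55.  66.] [291. 201.]
scene bottle0 0.89 [ 464. -160.   61.] [264. 219.]
scene bottle0 0.78 [654.  59.  66.] [319. 289.]
scene bottle0 0.65 [644. 124.  72.] [345. 291.]
scene bottle0 0.57 [ 486. -277.   60.] [223. 216.]
scene bottle0 0.4 [632. 209.  54.] [379. 299.]
[624.97232116 203.41130246 211.06239169] [[  0.3608423   84.12674596 211.06239169]]
```

View pics/b11.png

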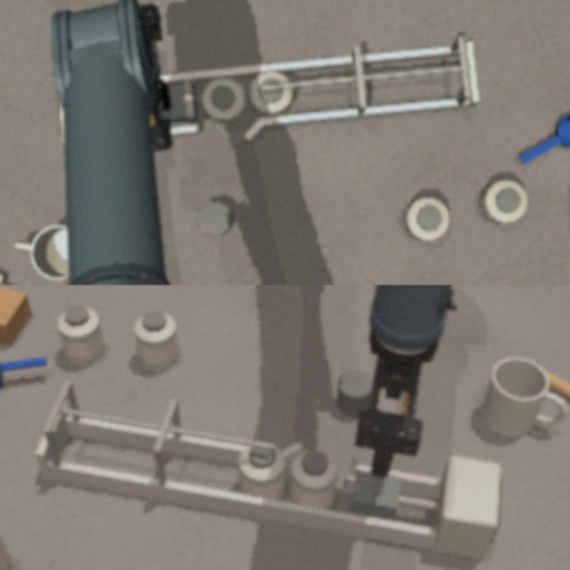

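Request:
send_rows(jaw=[0.088, 0.088, 0.07, 0.03, 0.03], offset=[[0, 0.001, -0.03], [0, 0.001, -0.055], [0, 0.001, -0.068], [0, 0.001, -0.068], [0, 0.001, -0.068]], delta_rot=[[0, 0, 0], [0, 0, 0], [0, 0, 0], [0, 0, 0], [0, 0, 0]], newtons=60)

```text
time_s: 16.28
ee_pos: [624.9, 204.9, 143.2]
tcp_rot: [0.0, 0.679, 0.734, -0.001]
contact_force: [-0.1, -0.4, 0.2]
width: 69.8
```

Request:
send_rows(jaw=[0.03, 0.03, 0.03, 0.03, 0.03], offset=[[0, 0, 0], [0, 0, 0], [0, 0, 0], [0, 0, 0], [0, 0, 0]], delta_rot=[[0, 0, 0], [0, 0, 0], [0, 0, 0], [0, 0, 0], [0, 0, 0]])

```text
time_s: 16.7
ee_pos: [624.1, 206.2, 143.9]
tcp_rot: [-0.001, 0.678, 0.735, -0.0]
contact_force: [-6.0, -0.8, 6.2]
width: 39.4
```

Run:
```python
from h import *
s=ctrl.observe(); print(s["ee_pos"],W2L([631,119.5,.076],s["ee_pos"]),s["contact_force"],s["wrist_torque"],s["width"])
```

```text
[624.09073782 206.23139419 143.91550149] [[ -0.30407554  87.00563303 143.91550149]] [-6.04885156 -0.83464894  6.2406462 ] [-0.22359228  1.32815393  0.06228889] 39.417805558158605
```

Firm grip. Now the push, in small steps.

Request:
send_rows(jaw=[0.03, 0.03, 0.03, 0.03, 0.03], offset=[[0.0005, -0.006, 0], [0.001, -0.013, 0], [0.0015, -0.02, 0], [0.002, -0.027, 0], [0.0026, -0.034, 0]], delta_rot=[[0, 0, 0], [0, 0, 0], [0, 0, 0], [0, 0, 0], [0, 0, 0]])

```text
time_s: 17.12
ee_pos: [626.6, 175.1, 143.9]
tcp_rot: [-0.002, 0.678, 0.735, 0.001]
contact_force: [-5.0, 8.3, 4.7]
width: 39.8
```

Request:
send_rows(jaw=[0.03, 0.03, 0.03, 0.03, 0.03], offset=[[0.0005, -0.007, 0], [0.001, -0.014, 0], [0.0015, -0.021, 0], [0.002, -0.028, 0], [0.0026, -0.035, 0]], delta_rot=[[0, 0, 0], [0, 0, 0], [0, 0, 0], [0, 0, 0], [0, 0, 0]])

```text
time_s: 17.53
ee_pos: [629.1, 144.2, 143.9]
tcp_rot: [-0.003, 0.677, 0.736, 0.003]
contact_force: [-3.2, 14.3, 5.0]
width: 39.5
```

Request:
send_rows(jaw=[0.03, 0.03, 0.03, 0.03, 0.03], offset=[[0.0004, -0.006, 0], [0.0008, -0.011, 0], [0.001, -0.016, 0], [0.0013, -0.02, 0], [0.0013, -0.021, 0]], delta_rot=[[0, 0, 0], [0, 0, 0], [0, 0, 0], [0, 0, 0], [0, 0, 0]])

```text
time_s: 17.95
ee_pos: [630.9, 121.3, 143.9]
tcp_rot: [-0.002, 0.677, 0.736, 0.002]
contact_force: [-2.0, 14.3, 3.6]
width: 39.5
```

Request:
send_rows(jaw=[0.03, 0.03, 0.03], offset=[[0.0001, -0.002, 0], [0.0001, -0.003, 0], [0.0001, -0.003, 0]], delta_rot=[[0, 0, 0], [0, 0, 0], [0, 0, 0]])

```text
time_s: 18.2
ee_pos: [630.9, 121.3, 143.9]
tcp_rot: [-0.003, 0.677, 0.736, 0.003]
contact_force: [-1.5, 16.2, 2.7]
width: 39.7
```

Run:
```python
from h import *
s=ctrl.observe(); print(s["ee_pos"],W2L([631,119.5,.076],s["ee_pos"]),s["contact_force"],s["wrist_torque"],s["width"])
im=ctrl.camera("scene"); cv2.imwrite("pics/s12.png",cv2.resize(im[180:340,200:450],None,fx=3,fy=3,interpolation=cv2.INTER_CUBIC))
find("bottle0","scene")
```

```text
[630.94642937 121.25446704 143.92775354] [[7.97951769e-02 1.75347003e+00 1.43927754e+02]] [-1.51772693 16.16342422  2.67325547] [ 2.39348665  0.85477221 -0.51244793] 39.69656449072325
scene bottle0 0.76 [652.  55.  70.] [317. 288.]
scene bottle0 0.66 [ 464. -161.   58.] [264. 220.]
scene bottle0 0.61 [ 483. -278.   61.] [223. 215.]
scene bottle0 0.55 [660.  -0.  66.] [296. 286.]
```

View pics/s12.png

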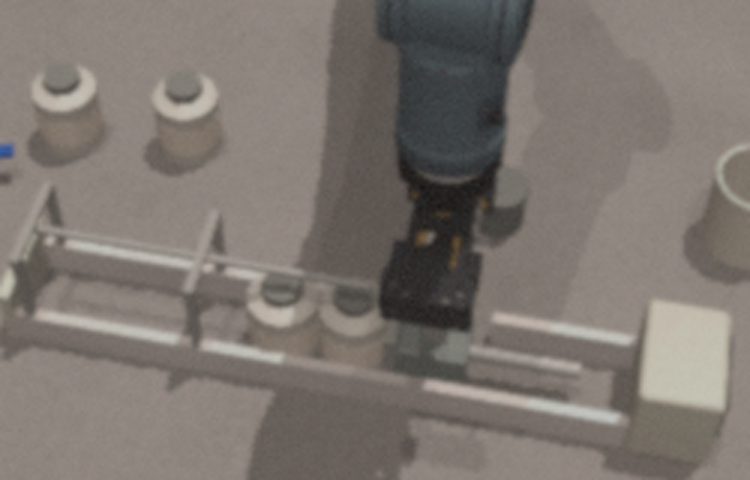

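Request:
send_rows(jaw=[0.03, 0.03, 0.03, 0.03, 0.03], offset=[[-0.0003, 0.004, 0], [-0.0007, 0.01, 0], [-0.0012, 0.017, 0], [-0.0018, 0.024, 0], [-0.0023, 0.031, 0]], delta_rot=[[0, 0, 0], [0, 0, 0], [0, 0, 0], [0, 0, 0], [0, 0, 0]])

```text
time_s: 18.72
ee_pos: [628.8, 148.4, 144.0]
tcp_rot: [-0.002, 0.677, 0.736, 0.002]
contact_force: [-1.4, 7.8, 4.0]
width: 39.5
```

Request:
send_rows(jaw=[0.03, 0.03, 0.03, 0.03, 0.03], offset=[[-0.0005, 0.007, 0], [-0.001, 0.014, 0], [-0.0015, 0.021, 0], [-0.002, 0.028, 0], [-0.0026, 0.035, 0]], delta_rot=[[0, 0, 0], [0, 0, 0], [0, 0, 0], [0, 0, 0], [0, 0, 0]])

```text
time_s: 19.13
ee_pos: [626.1, 181.7, 143.9]
tcp_rot: [-0.001, 0.678, 0.735, 0.001]
contact_force: [-2.9, 4.4, 4.4]
width: 39.6
```

Request:
send_rows(jaw=[0.03, 0.03, 0.03, 0.03, 0.03], offset=[[-0.0005, 0.007, 0], [-0.001, 0.014, 0], [-0.0015, 0.02, 0], [-0.0019, 0.026, 0], [-0.0019, 0.027, 0]], delta_rot=[[0, 0, 0], [0, 0, 0], [0, 0, 0], [0, 0, 0], [0, 0, 0]])

```text
time_s: 19.55
ee_pos: [624.1, 206.3, 143.9]
tcp_rot: [-0.0, 0.678, 0.735, -0.001]
contact_force: [-5.4, -1.3, 8.7]
width: 39.7
```

Request:
send_rows(jaw=[0.03, 0.03], offset=[[0, 0, 0], [0, 0, 0]], delta_rot=[[0, 0, 0], [0, 0, 0]])

```text
time_s: 19.72
ee_pos: [624.1, 206.2, 143.9]
tcp_rot: [-0.0, 0.678, 0.735, -0.0]
contact_force: [-4.3, 0.4, 7.0]
width: 39.6
```

Run:
```python
from h import *
s=ctrl.observe(); print(s["ee_pos"],W2L([631,119.5,.076],s["ee_pos"]),s["contact_force"],s["wrist_torque"],s["width"])
im=ctrl.camera("scene"); cv2.imwrite("pics/s13.png",cv2.resize(im[180:340,200:450],None,fx=3,fy=3,interpolation=cv2.INTER_CUBIC))
find("bottle0","scene")
ctrl.camera("top");find("bottle0","top")
```

```text
[624.07769391 206.23896241 143.92676779] [[ -0.31650717  87.01416979 143.92676779]] [-4.34130383  0.39342279  6.99201479] [0.08520879 1.11394874 0.046172  ] 39.630715108483805
scene bottle0 0.96 [ 464. -159.   61.] [264. 219.]
scene bottle0 0.8 [ 485. -281.   58.] [222. 216.]
scene bottle0 0.78 [651.  54.  69.] [317. 287.]
scene bottle0 0.75 [659.  -3.  70.] [294. 284.]
top bottle0 0.83 [ 467. -282.   67.] [413. 255.]
top bottle0 0.78 [632.  -6.  66.] [313. 198.]
top bottle0 0.63 [ 443. -175.   73.] [376. 265.]
```

View pics/s13.png

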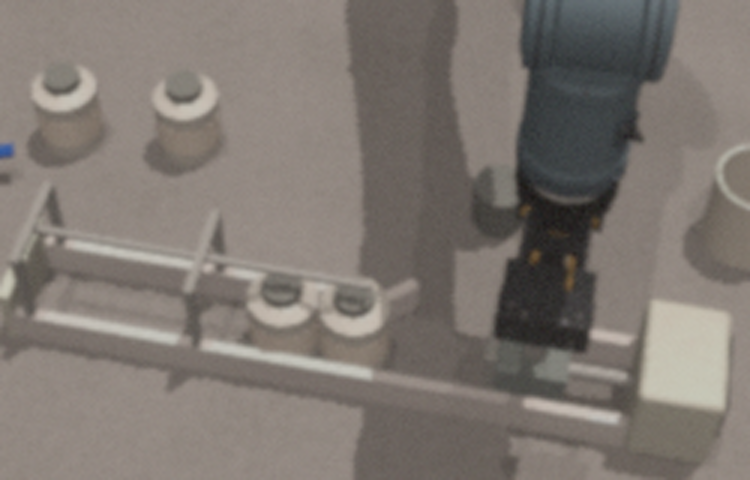

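Request:
send_rows(jaw=[0.088, 0.088, 0.088, 0.088, 0.088], offset=[[0, 0, 0], [0, 0, 0], [0, 0, 0], [0, 0, 0.02], [0, 0, 0.055]], delta_rot=[[0, 0, 0], [0, 0, 0], [0, 0, 0], [0, 0, 0], [0, 0, 0]])

```text
time_s: 20.33
ee_pos: [622.1, 205.2, 194.8]
tcp_rot: [-0.001, 0.678, 0.735, -0.004]
contact_force: [-0.5, 0.6, -0.8]
width: 70.8
```

Request:
send_rows(jaw=[0.088, 0.088, 0.088, 0.088, 0.088], offset=[[-0.015, -0.03, 0.02], [-0.032, -0.067, 0.02], [-0.05, -0.105, 0.02], [-0.067, -0.142, 0.02], [-0.085, -0.179, 0.02]], delta_rot=[[0, 0, 0], [0, 0, 0], [0, 0, 0], [0, 0, 0], [0, 0, 0]])

```text
time_s: 20.75
ee_pos: [538.8, 25.2, 218.4]
tcp_rot: [0.001, 0.678, 0.735, 0.0]
contact_force: [0.4, -1.2, 0.3]
width: 87.8
```

Request:
send_rows(jaw=[0.088, 0.088, 0.088, 0.088, 0.088], offset=[[-0.017, -0.036, 0], [-0.034, -0.072, 0], [-0.051, -0.108, 0], [-0.068, -0.144, 0], [-0.085, -0.18, 0]], delta_rot=[[0, 0, 0], [0, 0, 0], [0, 0, 0], [0, 0, 0], [0, 0, 0]])

```text
time_s: 21.17
ee_pos: [453.5, -154.7, 218.4]
tcp_rot: [0.0, 0.678, 0.735, 0.0]
contact_force: [1.1, 0.2, -0.6]
width: 88.3
```

Request:
send_rows(jaw=[0.088, 0.088, 0.088, 0.088, 0.088], offset=[[-0.012, -0.02, -0.01], [-0.012, -0.02, -0.035], [-0.012, -0.02, -0.06], [-0.012, -0.02, -0.065], [-0.012, -0.02, -0.065]], delta_rot=[[0, 0, 0], [0, 0, 0], [0, 0, 0], [0, 0, 0], [0, 0, 0]])

```text
time_s: 21.58
ee_pos: [441.5, -172.8, 152.2]
tcp_rot: [-0.001, 0.678, 0.735, -0.001]
contact_force: [-0.6, -0.4, 0.9]
width: 87.9
```

Run:
```python
from h import *
for c in ("top","scene"):
    im=ctrl.camera(c); cv2.imwrite(f"pics/{c}14.png",im); find("bottle0",c)
s=ctrl.observe(); print(s["ee_pos"],s["tcp_rot"],s["joints"].round(2))
a=cv2.imread("pics/top14.png")[150:300,150:450];b=cv2.imread("pics/scene14.png")[190:340,180:480]
cv2.imwrite("pics/b14.png",cv2.resize(np.vstack([a,b]),None,fx=1.9,fy=1.9))
```

```text
top bottle0 0.87 [622.  49.  69.] [293. 202.]
top bottle0 0.66 [ 484. -305.   67.] [421. 249.]
top bottle0 0.36 [ 447. -151.   66.] [367. 264.]
scene bottle0 0.74 [ 484. -276.   62.] [223. 215.]
scene bottle0 0.66 [658.  -4.  67.] [294. 285.]
scene bottle0 0.6 [ 465. -157.   54.] [265. 221.]
scene bottle0 0.57 [651.  55.  70.] [317. 287.]
[ 443.56040177 -172.93629071  154.37498591] [9.41466432e-04 6.78056615e-01 7.35008905e-01 5.00953284e-04] [-0.1   0.44  0.47  2.09 -0.31  0.67  0.66]
```

View pics/b14.png

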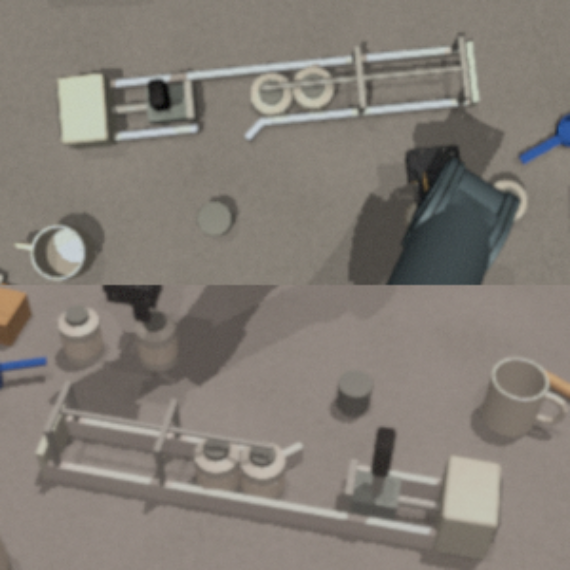

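Request:
send_rows(jaw=[0.088, 0.088, 0.088, 0.05, 0.05], offset=[[0, -0.001, -0.035], [0, -0.001, -0.07], [0, -0.001, -0.09], [0, -0.001, -0.09], [0, -0.001, -0.09]], delta_rot=[[0, 0, 0], [0, 0, 0], [0, 0, 0], [0, 0, 0], [0, 0, 0]], newtons=30)

```text
time_s: 22.2
ee_pos: [442.7, -173.9, 63.7]
tcp_rot: [-0.0, 0.678, 0.735, -0.0]
contact_force: [-0.6, 0.1, 0.7]
width: 76.7
```

Request:
send_rows(jaw=[0.05, 0.05, 0.05, 0.05, 0.05], offset=[[0, 0, 0], [0, 0, 0], [0, 0, 0], [0, 0, 0], [0, 0, 0.01]], delta_rot=[[0, 0, 0], [0, 0, 0], [0, 0, 0], [0, 0, 0], [0, 0, 0]])

```text
time_s: 22.62
ee_pos: [442.4, -173.6, 73.5]
tcp_rot: [-0.0, 0.678, 0.735, -0.0]
contact_force: [0.6, -0.4, -1.4]
width: 61.3
```

Request:
send_rows(jaw=[0.05, 0.05, 0.05, 0.05, 0.05], offset=[[0, 0, 0.03], [0, 0.015, 0.06], [0, 0.05, 0.08], [0.01, 0.09, 0.08], [0.02, 0.13, 0.08]], delta_rot=[[0, 0, 0], [0, 0, 0], [0, 0, 0], [0, 0, 0], [0, 0, 0]])

```text
time_s: 23.03
ee_pos: [463.1, -42.8, 155.6]
tcp_rot: [0.001, 0.679, 0.734, 0.001]
contact_force: [1.0, -0.0, -1.7]
width: 61.3
```

Request:
send_rows(jaw=[0.05, 0.05, 0.05, 0.05, 0.05], offset=[[0.01, 0.04, 0], [0.02, 0.08, 0], [0.035, 0.117, 0], [0.055, 0.15, 0], [0.085, 0.166, 0]], delta_rot=[[0, 0, 0], [0, 0, 0], [0, 0, 0], [0, 0, 0], [0, 0, 0]])

```text
time_s: 23.45
ee_pos: [545.7, 128.4, 153.8]
tcp_rot: [-0.002, 0.676, 0.737, 0.0]
contact_force: [-0.9, -0.2, -1.0]
width: 61.5
```

Request:
send_rows(jaw=[0.05, 0.05, 0.05, 0.05, 0.05], offset=[[0.03, 0.001, 0], [0.06, 0.001, 0], [0.08, 0.001, 0], [0.08, 0.001, 0], [0.08, 0.001, 0]], delta_rot=[[0, 0, 0], [0, 0, 0], [0, 0, 0], [0, 0, 0], [0, 0, 0]])

```text
time_s: 23.87
ee_pos: [627.7, 122.8, 153.7]
tcp_rot: [0.0, 0.678, 0.735, -0.0]
contact_force: [-0.7, 0.3, -2.0]
width: 61.4
```

Request:
send_rows(jaw=[0.05, 0.05, 0.05, 0.05], offset=[[0, 0, 0], [0, 0, 0], [0, 0, 0], [0, 0, 0]], delta_rot=[[0, 0, 0], [0, 0, 0], [0, 0, 0], [0, 0, 0]])

```text
time_s: 24.2
ee_pos: [626.9, 123.3, 153.5]
tcp_rot: [-0.0, 0.678, 0.735, -0.0]
contact_force: [-0.6, 0.2, -2.4]
width: 61.3
```

Run:
```python
from h import *
im=ctrl.camera("scene"); cv2.imwrite("pics/s15.png",cv2.resize(im[180:340,200:450],None,fx=3,fy=3,interpolation=cv2.INTER_CUBIC))
s=ctrl.observe(); print(s["ee_pos"],W2L([631,119.5,.076],s["ee_pos"]),s["contact_force"],s["tcp_rot"],s["width"])
```

```text
[627.04143706 123.30878646 153.39506081] [[ -3.65794692   4.09835322 153.39506081]] [-0.61340281 -0.22048719 -1.90831691] [-1.79113455e-04  6.78197131e-01  7.34880002e-01 -4.15932765e-05] 61.12300687715633
```

View pics/s15.png

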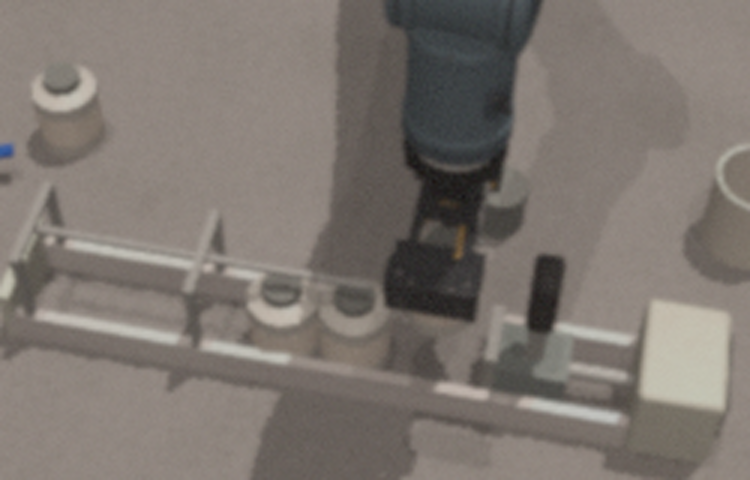

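Request:
send_rows(jaw=[0.05, 0.05, 0.05, 0.05, 0.05], offset=[[0, 0, -0.025], [0, 0, -0.05], [0, 0, -0.07], [0, 0, -0.08], [0, 0, -0.086]], delta_rot=[[0, 0, 0], [0, 0, 0], [0, 0, 0], [0, 0, 0], [0, 0, 0]])

```text
time_s: 24.67
ee_pos: [626.6, 123.1, 65.8]
tcp_rot: [-0.001, 0.678, 0.735, -0.001]
contact_force: [0.3, 0.5, -1.4]
width: 61.1
```

Request:
send_rows(jaw=[0.05, 0.05, 0.05, 0.088, 0.088], offset=[[0, 0, -0.002], [0, 0, -0.004], [0, 0, -0.004], [0, 0, -0.004], [0, 0, -0.004]], delta_rot=[[0, 0, 0], [0, 0, 0], [0, 0, 0], [0, 0, 0], [0, 0, 0]])

```text
time_s: 25.08
ee_pos: [628.8, 123.3, 64.6]
tcp_rot: [0.001, 0.678, 0.735, 0.001]
contact_force: [0.8, 0.7, 1.0]
width: 72.4
```

Request:
send_rows(jaw=[0.088, 0.088, 0.088, 0.088, 0.088], offset=[[0, 0, 0], [0, 0, 0], [0, 0, 0.03], [0, 0, 0.06], [0, 0, 0.1]], delta_rot=[[0, 0, 0], [0, 0, 0], [0, 0, 0], [0, 0, 0], [0, 0, 0]])

```text
time_s: 25.5
ee_pos: [626.2, 123.0, 162.5]
tcp_rot: [-0.001, 0.678, 0.735, -0.002]
contact_force: [0.3, -0.0, -0.7]
width: 88.2
```

Request:
send_rows(jaw=[0.088, 0.088, 0.088, 0.088, 0.088], offset=[[0, 0, 0.04], [0, 0.03, 0.05], [-0.001, 0.06, 0.05], [-0.002, 0.081, 0.05], [-0.002, 0.081, 0.05]], delta_rot=[[0, 0, 0], [0, 0, 0], [0, 0, 0], [0, 0, 0], [0, 0, 0]])

```text
time_s: 25.92
ee_pos: [624.7, 211.4, 213.3]
tcp_rot: [-0.001, 0.675, 0.737, 0.002]
contact_force: [-0.6, 0.4, -1.0]
width: 88.2
```

Run:
```python
from h import *
for c in ("top","scene"):
    im=ctrl.camera(c); cv2.imwrite(f"pics/{c}16.png",im); find("bottle0",c)
s=ctrl.observe(); print(s["ee_pos"],W2L([631,119.5,.076],s["ee_pos"]))
a=cv2.imread("pics/top16.png")[150:300,150:450];b=cv2.imread("pics/scene16.png")[190:340,180:480]
cv2.imwrite("pics/b16.png",cv2.resize(np.vstack([a,b]),None,fx=1.9,fy=1.9))
```

```text
top bottle0 0.85 [ 469. -283.   70.] [414. 255.]
top bottle0 0.82 [617. 119.  74.] [268. 204.]
top bottle0 0.68 [632.  -6.  69.] [313. 198.]
top bottle0 0.6 [625.  54.  69.] [291. 201.]
scene bottle0 0.93 [644. 130.  66.] [347. 293.]
scene bottle0 0.81 [650.  55.  70.] [318. 287.]
scene bottle0 0.77 [659.  -3.  67.] [294. 285.]
scene bottle0 0.76 [ 483. -279.   59.] [223. 216.]
[625.82434031 202.44526191 213.20203413] [[  1.13705358  83.09880286 213.20203413]]
```

View pics/b16.png

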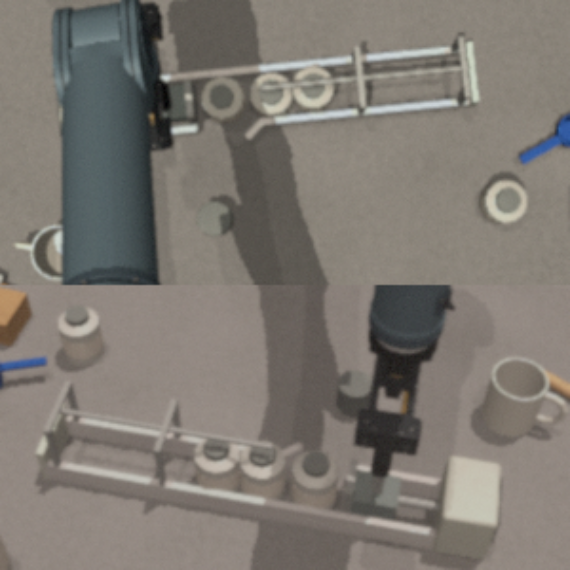

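Request:
send_rows(jaw=[0.088, 0.088, 0.07, 0.03, 0.03], offset=[[0, 0.001, -0.03], [-0.001, 0.001, -0.055], [-0.001, 0.001, -0.07], [-0.001, 0.001, -0.07], [-0.001, 0.001, -0.07]], delta_rot=[[0, 0, 0], [0, 0, 0], [0, 0, 0], [0, 0, 0], [0, 0, 0]], newtons=60)

```text
time_s: 26.53
ee_pos: [624.6, 203.4, 142.9]
tcp_rot: [0.0, 0.679, 0.734, -0.001]
contact_force: [-0.5, -0.1, -0.3]
width: 69.9
```

Request:
send_rows(jaw=[0.03, 0.03, 0.03, 0.03, 0.03], offset=[[0, 0, 0], [0, 0, 0], [0, 0, 0], [0, 0, 0], [0, 0, 0]], delta_rot=[[0, 0, 0], [0, 0, 0], [0, 0, 0], [0, 0, 0], [0, 0, 0]])

```text
time_s: 26.95
ee_pos: [624.2, 205.2, 144.0]
tcp_rot: [-0.0, 0.678, 0.735, -0.0]
contact_force: [-5.3, -0.2, 5.5]
width: 39.4
```

Request:
send_rows(jaw=[0.03, 0.03], offset=[[0, 0, 0], [0, 0, 0]], delta_rot=[[0, 0, 0], [0, 0, 0]])

```text
time_s: 27.12
ee_pos: [624.1, 205.2, 144.0]
tcp_rot: [-0.0, 0.678, 0.735, -0.0]
contact_force: [-4.2, -0.6, 5.8]
width: 39.7
```

Request:
send_rows(jaw=[0.03, 0.03, 0.03, 0.03, 0.03], offset=[[0.0005, -0.006, 0], [0.001, -0.013, 0], [0.0015, -0.02, 0], [0.002, -0.027, 0], [0.0026, -0.034, 0]], delta_rot=[[0, 0, 0], [0, 0, 0], [0, 0, 0], [0, 0, 0], [0, 0, 0]])

```text
time_s: 27.53
ee_pos: [626.6, 175.1, 144.0]
tcp_rot: [-0.002, 0.677, 0.736, 0.002]
contact_force: [-3.5, 8.8, 4.6]
width: 39.8
```

Request:
send_rows(jaw=[0.03, 0.03, 0.03, 0.03, 0.03], offset=[[0.0005, -0.007, 0], [0.001, -0.014, 0], [0.0015, -0.021, 0], [0.002, -0.028, 0], [0.0026, -0.035, 0]], delta_rot=[[0, 0, 0], [0, 0, 0], [0, 0, 0], [0, 0, 0], [0, 0, 0]])

```text
time_s: 27.95
ee_pos: [629.3, 141.7, 144.0]
tcp_rot: [-0.003, 0.677, 0.736, 0.002]
contact_force: [-2.5, 11.4, 4.9]
width: 39.4
```

Request:
send_rows(jaw=[0.03, 0.03, 0.03, 0.03, 0.03], offset=[[0.0004, -0.006, 0], [0.0008, -0.011, 0], [0.001, -0.016, 0], [0.0013, -0.02, 0], [0.0013, -0.021, 0]], delta_rot=[[0, 0, 0], [0, 0, 0], [0, 0, 0], [0, 0, 0], [0, 0, 0]])

```text
time_s: 28.37
ee_pos: [631.0, 120.8, 144.0]
tcp_rot: [-0.002, 0.677, 0.736, 0.003]
contact_force: [-1.3, 13.1, 3.9]
width: 39.2
```

Request:
send_rows(jaw=[0.03, 0.03, 0.03], offset=[[0.0001, -0.002, 0], [0.0001, -0.003, 0], [0.0001, -0.003, 0]], delta_rot=[[0, 0, 0], [0, 0, 0], [0, 0, 0]])

```text
time_s: 28.62
ee_pos: [631.0, 120.2, 144.0]
tcp_rot: [-0.003, 0.677, 0.736, 0.004]
contact_force: [-1.1, 16.3, 4.3]
width: 39.4
```

Run:
```python
from h import *
s=ctrl.observe(); print(s["ee_pos"],W2L([631,119.5,.076],s["ee_pos"]),s["contact_force"],s["wrist_torque"],s["width"])
im=ctrl.camera("scene"); cv2.imwrite("pics/s17.png",cv2.resize(im[180:340,200:450],None,fx=3,fy=3,interpolation=cv2.INTER_CUBIC))
find("bottle0","scene")
```

```text
[631.03745986 120.24277771 144.00409867] [[9.37485073e-02 7.37789395e-01 1.44004099e+02]] [-1.13215963 16.29225344  4.31494795] [ 2.30910864  0.77674787 -0.3779261 ] 39.38981487514517
scene bottle0 0.92 [ 487. -279.   59.] [222. 216.]
scene bottle0 0.85 [653.  58.  67.] [318. 289.]
scene bottle0 0.65 [660. -58.  67.] [274. 280.]
scene bottle0 0.56 [659.  -9.  68.] [292. 284.]
```

View pics/s17.png

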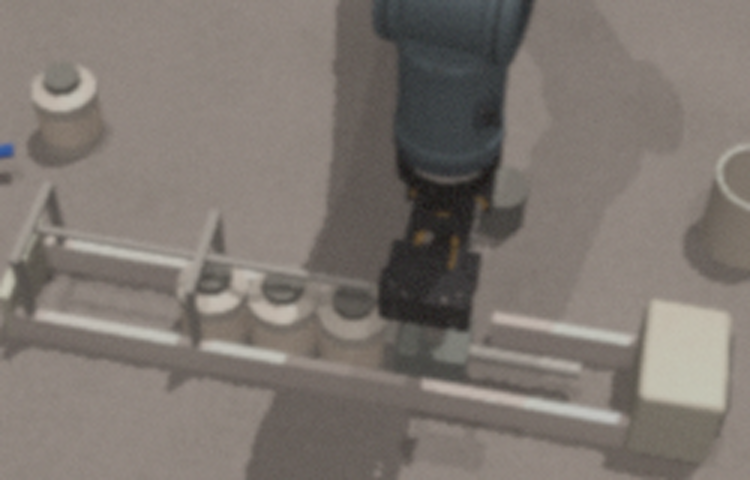

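Fully forward with three bottles in line, all upright. Now the slow return.

Request:
send_rows(jaw=[0.03, 0.03, 0.03, 0.03, 0.03], offset=[[-0.0003, 0.004, 0], [-0.0007, 0.01, 0], [-0.0012, 0.017, 0], [-0.0018, 0.024, 0], [-0.0023, 0.031, 0]], delta_rot=[[0, 0, 0], [0, 0, 0], [0, 0, 0], [0, 0, 0], [0, 0, 0]])

```text
time_s: 29.13
ee_pos: [628.8, 147.7, 144.0]
tcp_rot: [-0.001, 0.677, 0.736, 0.002]
contact_force: [-0.5, 7.5, 3.0]
width: 39.7
```

Request:
send_rows(jaw=[0.03, 0.03, 0.03, 0.03, 0.03], offset=[[-0.0005, 0.007, 0], [-0.001, 0.014, 0], [-0.0015, 0.021, 0], [-0.002, 0.028, 0], [-0.0026, 0.035, 0]], delta_rot=[[0, 0, 0], [0, 0, 0], [0, 0, 0], [0, 0, 0], [0, 0, 0]])

```text
time_s: 29.55
ee_pos: [626.1, 180.9, 144.0]
tcp_rot: [-0.001, 0.678, 0.735, 0.001]
contact_force: [-1.7, 4.8, 4.9]
width: 39.7
```

Request:
send_rows(jaw=[0.03, 0.03, 0.03, 0.03, 0.03], offset=[[-0.0005, 0.007, 0], [-0.001, 0.014, 0], [-0.0015, 0.02, 0], [-0.0019, 0.026, 0], [-0.0019, 0.028, 0]], delta_rot=[[0, 0, 0], [0, 0, 0], [0, 0, 0], [0, 0, 0], [0, 0, 0]])

```text
time_s: 29.97
ee_pos: [624.1, 205.3, 143.9]
tcp_rot: [0.0, 0.678, 0.735, -0.001]
contact_force: [-4.2, -5.6, 9.1]
width: 39.7
```

Request:
send_rows(jaw=[0.03, 0.03], offset=[[0, 0, 0], [0, 0, 0]], delta_rot=[[0, 0, 0], [0, 0, 0]])

```text
time_s: 30.13
ee_pos: [624.1, 205.3, 144.0]
tcp_rot: [0.0, 0.678, 0.735, -0.001]
contact_force: [-4.4, -0.9, 7.7]
width: 39.5
```

Run:
```python
from h import *
s=ctrl.observe(); print(s["ee_pos"],W2L([631,119.5,.076],s["ee_pos"]),s["contact_force"],s["wrist_torque"],s["width"])
im=ctrl.camera("scene"); cv2.imwrite("pics/s18.png",cv2.resize(im[180:340,200:450],None,fx=3,fy=3,interpolation=cv2.INTER_CUBIC))
find("bottle0","scene")
ctrl.camera("top");find("bottle0","top")
```

```text
[624.13456318 205.25702203 143.9526944 ] [[ -0.33435771  86.03074599 143.9526944 ]] [-4.36520638 -0.86663145  7.67791325] [-0.23390445  0.99265993  0.14165386] 39.495962929551645
scene bottle0 0.95 [650.  63.  68.] [321. 288.]
scene bottle0 0.83 [ 486. -276.   59.] [223. 216.]
scene bottle0 0.82 [657.  -5.  67.] [294. 284.]
scene bottle0 0.59 [661. -57.  70.] [274. 280.]
top bottle0 0.78 [639. -64.  69.] [334. 195.]
top bottle0 0.76 [622.  51.  71.] [292. 202.]
top bottle0 0.64 [630.  -9.  71.] [314. 199.]
top bottle0 0.59 [ 467. -282.   66.] [413. 255.]
```

View pics/s18.png

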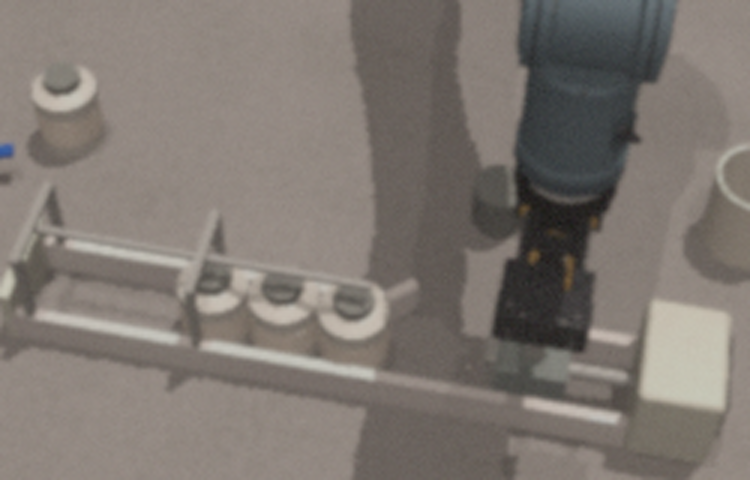

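Request:
send_rows(jaw=[0.088, 0.088, 0.088, 0.088, 0.088], offset=[[0, 0, 0], [0, 0, 0], [0, 0, 0], [0, 0, 0.02], [0, 0, 0.055]], delta_rot=[[0, 0, 0], [0, 0, 0], [0, 0, 0], [0, 0, 0], [0, 0, 0]])

```text
time_s: 30.75
ee_pos: [621.8, 205.4, 194.8]
tcp_rot: [-0.001, 0.678, 0.735, -0.004]
contact_force: [-0.3, 0.3, -0.2]
width: 70.9
```

Request:
send_rows(jaw=[0.088, 0.088, 0.088, 0.088, 0.088], offset=[[-0.01, -0.03, 0.02], [-0.022, -0.068, 0.02], [-0.034, -0.106, 0.02], [-0.046, -0.144, 0.02], [-0.058, -0.182, 0.02]], delta_rot=[[0, 0, 0], [0, 0, 0], [0, 0, 0], [0, 0, 0], [0, 0, 0]])

```text
time_s: 31.17
ee_pos: [565.7, 22.4, 218.4]
tcp_rot: [0.0, 0.678, 0.735, 0.0]
contact_force: [0.4, 0.0, -0.4]
width: 88.0
```

Request:
send_rows(jaw=[0.088, 0.088, 0.088, 0.088, 0.088], offset=[[-0.012, -0.038, 0], [-0.024, -0.076, 0], [-0.036, -0.114, 0], [-0.048, -0.152, 0], [-0.06, -0.19, 0]], delta_rot=[[0, 0, 0], [0, 0, 0], [0, 0, 0], [0, 0, 0], [0, 0, 0]])

```text
time_s: 31.58
ee_pos: [505.6, -167.7, 218.3]
tcp_rot: [0.0, 0.678, 0.735, 0.0]
contact_force: [0.6, 0.2, 0.8]
width: 87.9
```

Request:
send_rows(jaw=[0.088, 0.088, 0.088, 0.088, 0.088], offset=[[-0.012, -0.038, 0], [-0.024, -0.076, 0], [-0.036, -0.1, -0.02], [-0.039, -0.116, -0.05], [-0.039, -0.116, -0.065]], delta_rot=[[0, 0, 0], [0, 0, 0], [0, 0, 0], [0, 0, 0], [0, 0, 0]])

```text
time_s: 32.0
ee_pos: [464.6, -286.2, 151.5]
tcp_rot: [0.0, 0.681, 0.733, -0.001]
contact_force: [-0.1, -0.0, -0.3]
width: 88.2
```

Request:
send_rows(jaw=[0.088, 0.088, 0.088], offset=[[0, 0, 0], [0, 0, 0], [0, 0, 0]], delta_rot=[[0, 0, 0], [0, 0, 0], [0, 0, 0]])

```text
time_s: 32.25
ee_pos: [468.2, -281.6, 154.1]
tcp_rot: [0.001, 0.678, 0.735, 0.0]
contact_force: [0.3, -0.1, 0.1]
width: 88.3
```

Run:
```python
from h import *
for c in ("top","scene"):
    im=ctrl.camera(c); cv2.imwrite(f"pics/{c}19.png",im); find("bottle0",c)
s=ctrl.observe(); print(s["ee_pos"],s["tcp_rot"],s["joints"].round(2))
a=cv2.imread("pics/top19.png")[150:300,220:520];b=cv2.imread("pics/scene19.png")[170:320,140:440]
cv2.imwrite("pics/b19.png",cv2.resize(np.vstack([a,b]),None,fx=1.9,fy=1.9))
```

```text
top bottle0 0.78 [621.  49.  71.] [293. 202.]
top bottle0 0.68 [630. -10.  67.] [314. 199.]
top bottle0 0.64 [ 471. -266.   66.] [408. 254.]
top bottle0 0.63 [637. -63.  67.] [333. 196.]
scene bottle0 0.72 [660.  -8.  69.] [292. 284.]
scene bottle0 0.63 [ 484. -276.   58.] [223. 216.]
scene bottle0 0.61 [661. -57.  67.] [274. 280.]
scene bottle0 0.59 [652.  60.  68.] [319. 288.]
[ 468.33390802 -281.54532864  154.25918733] [8.97704940e-04 6.77817302e-01 7.35229701e-01 4.30741684e-04] [ 0.08  0.55  0.5   1.92 -0.38  0.76  0.88]
```

View pics/b19.png

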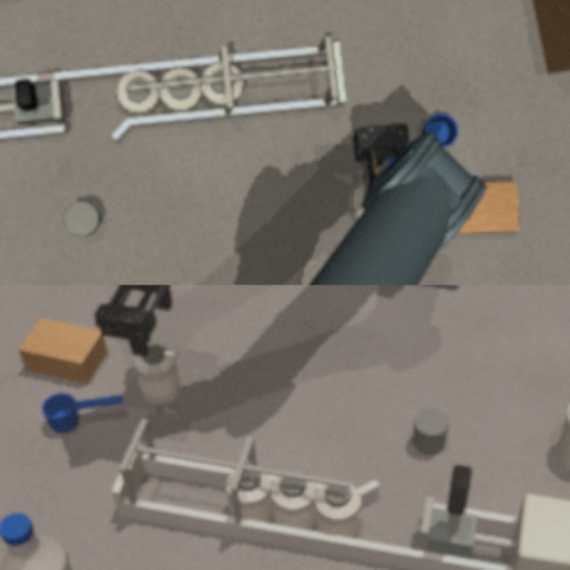

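Request:
send_rows(jaw=[0.088, 0.088, 0.088, 0.05, 0.05], offset=[[0, 0, -0.035], [0, 0, -0.07], [0, 0, -0.09], [0, 0, -0.09], [0, 0, -0.09]], delta_rot=[[0, 0, 0], [0, 0, 0], [0, 0, 0], [0, 0, 0], [0, 0, 0]], newtons=30)

```text
time_s: 32.87
ee_pos: [467.3, -281.6, 63.3]
tcp_rot: [-0.0, 0.678, 0.735, -0.0]
contact_force: [-0.6, 0.6, 1.3]
width: 76.5
```

Request:
send_rows(jaw=[0.05, 0.05, 0.05, 0.05, 0.05], offset=[[0, 0, 0], [0, 0, 0], [0, 0, 0], [0, 0, 0], [0, 0, 0.01]], delta_rot=[[0, 0, 0], [0, 0, 0], [0, 0, 0], [0, 0, 0], [0, 0, 0]])

```text
time_s: 33.28
ee_pos: [467.1, -281.4, 73.3]
tcp_rot: [-0.0, 0.678, 0.735, -0.0]
contact_force: [0.3, -0.1, -1.3]
width: 60.8
```

Request:
send_rows(jaw=[0.05, 0.05, 0.05, 0.05, 0.05], offset=[[0, 0, 0.03], [0, 0.015, 0.06], [0, 0.05, 0.08], [0.005, 0.09, 0.08], [0.01, 0.13, 0.08]], delta_rot=[[0, 0, 0], [0, 0, 0], [0, 0, 0], [0, 0, 0], [0, 0, 0]])

```text
time_s: 33.7
ee_pos: [478.0, -151.2, 155.5]
tcp_rot: [0.001, 0.679, 0.734, 0.001]
contact_force: [1.4, 0.8, -2.2]
width: 61.1
```

Request:
send_rows(jaw=[0.05, 0.05, 0.05, 0.05, 0.05], offset=[[0.005, 0.04, 0], [0.01, 0.08, 0], [0.015, 0.12, 0], [0.02, 0.16, 0], [0.025, 0.2, 0]], delta_rot=[[0, 0, 0], [0, 0, 0], [0, 0, 0], [0, 0, 0], [0, 0, 0]])

```text
time_s: 34.12
ee_pos: [502.2, 50.3, 154.2]
tcp_rot: [0.0, 0.678, 0.735, 0.0]
contact_force: [1.1, 0.1, -2.4]
width: 60.6
```

Request:
send_rows(jaw=[0.05, 0.05, 0.05, 0.05, 0.05], offset=[[0.012, 0.036, 0], [0.03, 0.066, 0], [0.055, 0.076, 0], [0.09, 0.076, 0], [0.124, 0.076, 0]], delta_rot=[[0, 0, 0], [0, 0, 0], [0, 0, 0], [0, 0, 0], [0, 0, 0]])

```text
time_s: 34.53
ee_pos: [627.0, 126.4, 154.1]
tcp_rot: [-0.0, 0.677, 0.736, 0.0]
contact_force: [0.8, -0.4, -1.3]
width: 60.8
```

Request:
send_rows(jaw=[0.05, 0.05, 0.05, 0.05, 0.05], offset=[[0, 0, 0], [0, 0, 0], [0, 0, 0], [0, 0, 0], [0, 0, 0]], delta_rot=[[0, 0, 0], [0, 0, 0], [0, 0, 0], [0, 0, 0], [0, 0, 0]])

```text
time_s: 34.95
ee_pos: [625.3, 124.4, 153.4]
tcp_rot: [-0.0, 0.678, 0.735, -0.0]
contact_force: [-0.4, 0.5, -1.9]
width: 60.5
```

Run:
```python
from h import *
im=ctrl.camera("scene"); cv2.imwrite("pics/s20.png",cv2.resize(im[180:340,200:450],None,fx=3,fy=3,interpolation=cv2.INTER_CUBIC))
s=ctrl.observe(); print(s["ee_pos"],W2L([631,119.5,.076],s["ee_pos"]),s["contact_force"],s["tcp_rot"],s["width"])
```

```text
[625.45583785 124.34684208 153.45949589] [[ -5.16015282   5.25380195 153.45949589]] [-0.09941127 -0.23648918 -2.0203118 ] [-3.66282588e-04  6.78211672e-01  7.34866509e-01 -8.48409487e-05] 60.91303486280392
```

View pics/s20.png

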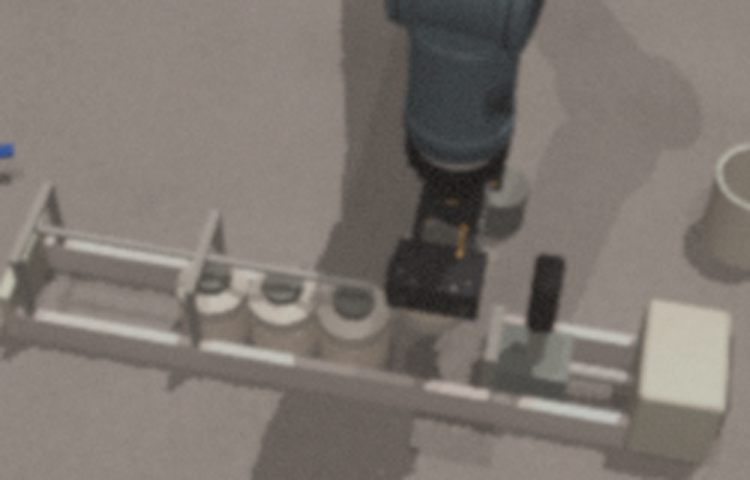

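Request:
send_rows(jaw=[0.05, 0.05, 0.05, 0.05, 0.05], offset=[[0.0015, 0, -0.025], [0.0015, 0, -0.05], [0.0015, 0, -0.07], [0.0015, 0, -0.08], [0.0015, 0, -0.086]], delta_rot=[[0, 0, 0], [0, 0, 0], [0, 0, 0], [0, 0, 0], [0, 0, 0]])

```text
time_s: 35.42
ee_pos: [626.7, 124.2, 65.9]
tcp_rot: [-0.001, 0.678, 0.735, -0.001]
contact_force: [0.5, -0.3, -1.6]
width: 60.4
```

Request:
send_rows(jaw=[0.05, 0.05, 0.05, 0.088, 0.088], offset=[[0, 0, -0.002], [0, 0, -0.004], [0, 0, -0.004], [0, 0, -0.004], [0, 0, -0.004]], delta_rot=[[0, 0, 0], [0, 0, 0], [0, 0, 0], [0, 0, 0], [0, 0, 0]])

```text
time_s: 35.83
ee_pos: [629.1, 124.3, 64.7]
tcp_rot: [0.001, 0.678, 0.735, 0.001]
contact_force: [0.4, 0.4, 0.8]
width: 72.3
```

Request:
send_rows(jaw=[0.088, 0.088, 0.088, 0.088, 0.088], offset=[[0, 0, 0], [0, 0, 0], [0, 0, 0.03], [0, 0, 0.06], [0, 0, 0.1]], delta_rot=[[0, 0, 0], [0, 0, 0], [0, 0, 0], [0, 0, 0], [0, 0, 0]])

```text
time_s: 36.25
ee_pos: [626.5, 123.9, 162.5]
tcp_rot: [-0.001, 0.678, 0.735, -0.002]
contact_force: [0.3, 0.3, 1.0]
width: 87.9
```

Request:
send_rows(jaw=[0.088, 0.088, 0.088, 0.088, 0.088], offset=[[0, 0, 0.04], [0, 0.03, 0.05], [-0.001, 0.06, 0.05], [-0.002, 0.08, 0.05], [-0.002, 0.08, 0.05]], delta_rot=[[0, 0, 0], [0, 0, 0], [0, 0, 0], [0, 0, 0], [0, 0, 0]])

```text
time_s: 36.67
ee_pos: [625.0, 211.2, 213.3]
tcp_rot: [-0.001, 0.675, 0.737, 0.002]
contact_force: [-0.6, 0.4, -0.2]
width: 88.1
```

Run:
```python
from h import *
for c in ("top","scene"):
    im=ctrl.camera(c); cv2.imwrite(f"pics/{c}21.png",im); find("bottle0",c)
s=ctrl.observe(); print(s["ee_pos"],W2L([631,119.5,.076],s["ee_pos"]))
a=cv2.imread("pics/top21.png")[150:300,150:450];b=cv2.imread("pics/scene21.png")[190:340,180:480]
cv2.imwrite("pics/b21.png",cv2.resize(np.vstack([a,b]),None,fx=1.9,fy=1.9))
```

```text
top bottle0 0.89 [628. -11.  67.] [314. 200.]
top bottle0 0.7 [623. 116.  70.] [269. 202.]
top bottle0 0.64 [641. -41.  32.] [325. 196.]
top bottle0 0.59 [621.  49.  70.] [293. 202.]
top bottle0 0.5 [638. -65.  67.] [334. 196.]
top bottle0 0.46 [451. 138.  47.] [262. 264.]
scene bottle0 0.97 [654.  61.  65.] [319. 290.]
scene bottle0 0.73 [646. 121.  69.] [343. 292.]
scene bottle0 0.6 [655.  -4.  68.] [294. 283.]
scene bottle0 0.56 [662. -57.  69.] [274. 280.]
scene bottle0 0.42 [461. 138.  47.] [366. 244.]
[626.10038494 202.48243632 213.21365956] [[  1.41512392  83.11491075 213.21365956]]
```

View pics/b21.png

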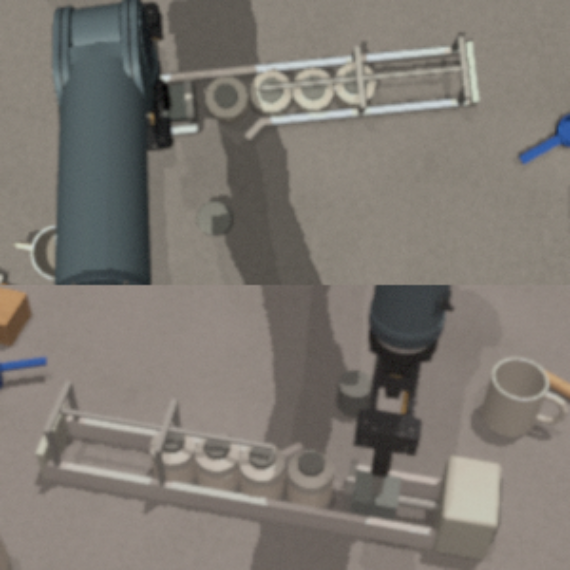

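Request:
send_rows(jaw=[0.088, 0.088, 0.07, 0.03, 0.03], offset=[[-0.001, 0.001, -0.03], [-0.001, 0.001, -0.055], [-0.001, 0.001, -0.07], [-0.001, 0.001, -0.07], [-0.001, 0.001, -0.07]], delta_rot=[[0, 0, 0], [0, 0, 0], [0, 0, 0], [0, 0, 0], [0, 0, 0]], newtons=60)

```text
time_s: 37.28
ee_pos: [624.9, 203.4, 142.9]
tcp_rot: [0.0, 0.679, 0.734, -0.001]
contact_force: [-0.1, -0.3, 0.5]
width: 69.6
```

Request:
send_rows(jaw=[0.03, 0.03, 0.03, 0.03, 0.03], offset=[[0, 0, 0], [0, 0, 0], [0, 0, 0], [0, 0, 0], [0, 0, 0]], delta_rot=[[0, 0, 0], [0, 0, 0], [0, 0, 0], [0, 0, 0], [0, 0, 0]])

```text
time_s: 37.7
ee_pos: [624.2, 205.2, 143.9]
tcp_rot: [-0.001, 0.678, 0.735, -0.0]
contact_force: [-6.4, -1.0, 6.5]
width: 39.7
```

Request:
send_rows(jaw=[0.03, 0.03], offset=[[0, 0, 0], [0, 0, 0]], delta_rot=[[0, 0, 0], [0, 0, 0]])

```text
time_s: 37.87
ee_pos: [624.2, 205.2, 143.9]
tcp_rot: [-0.001, 0.678, 0.735, -0.0]
contact_force: [-4.3, -1.2, 5.1]
width: 39.3
```

Request:
send_rows(jaw=[0.03, 0.03, 0.03, 0.03, 0.03], offset=[[0.0005, -0.006, 0], [0.001, -0.013, 0], [0.0015, -0.02, 0], [0.002, -0.027, 0], [0.0026, -0.034, 0]], delta_rot=[[0, 0, 0], [0, 0, 0], [0, 0, 0], [0, 0, 0], [0, 0, 0]])

```text
time_s: 38.28
ee_pos: [626.6, 175.6, 143.9]
tcp_rot: [-0.003, 0.677, 0.736, 0.002]
contact_force: [-3.6, 11.2, 4.3]
width: 39.7
```

Request:
send_rows(jaw=[0.03, 0.03, 0.03, 0.03, 0.03], offset=[[0.0005, -0.007, 0], [0.001, -0.014, 0], [0.0015, -0.021, 0], [0.002, -0.028, 0], [0.0026, -0.035, 0]], delta_rot=[[0, 0, 0], [0, 0, 0], [0, 0, 0], [0, 0, 0], [0, 0, 0]])

```text
time_s: 38.7
ee_pos: [629.3, 142.1, 143.9]
tcp_rot: [-0.003, 0.677, 0.736, 0.002]
contact_force: [-3.6, 12.4, 4.5]
width: 39.4
```

Request:
send_rows(jaw=[0.03, 0.03, 0.03, 0.03, 0.03], offset=[[0.0004, -0.006, 0], [0.0008, -0.011, 0], [0.001, -0.016, 0], [0.0013, -0.02, 0], [0.0013, -0.021, 0]], delta_rot=[[0, 0, 0], [0, 0, 0], [0, 0, 0], [0, 0, 0], [0, 0, 0]])

```text
time_s: 39.12
ee_pos: [631.0, 121.2, 144.0]
tcp_rot: [-0.003, 0.677, 0.736, 0.003]
contact_force: [-2.4, 14.4, 2.3]
width: 39.5
```

Request:
send_rows(jaw=[0.03, 0.03, 0.03], offset=[[0.0001, -0.002, 0], [0.0001, -0.003, 0], [0.0001, -0.003, 0]], delta_rot=[[0, 0, 0], [0, 0, 0], [0, 0, 0]])

```text
time_s: 39.37
ee_pos: [631.1, 120.2, 144.0]
tcp_rot: [-0.003, 0.677, 0.736, 0.003]
contact_force: [-1.5, 16.9, 3.6]
width: 39.3
```

Run:
```python
from h import *
s=ctrl.observe(); print(s["ee_pos"],W2L([631,119.5,.076],s["ee_pos"]),s["contact_force"],s["wrist_torque"],s["width"])
im=ctrl.camera("scene"); cv2.imwrite("pics/s22.png",cv2.resize(im[180:340,200:450],None,fx=3,fy=3,interpolation=cv2.INTER_CUBIC))
find("bottle0","scene")
```

```text
[631.05266533 120.18608077 143.95331007] [[1.04605261e-01 6.80101606e-01 1.43953310e+02]] [-1.47831578 16.9075369   3.55036992] [ 2.27157978  0.83557267 -0.46913058] 39.288505287213376
scene bottle0 0.84 [662. -61.  70.] [272. 280.]
scene bottle0 0.79 [654.   1.  63.] [297. 285.]
scene bottle0 0.62 [ 665. -123.   68.] [249. 276.]
scene bottle0 0.56 [651.  53.  67.] [317. 288.]
```

View pics/s22.png

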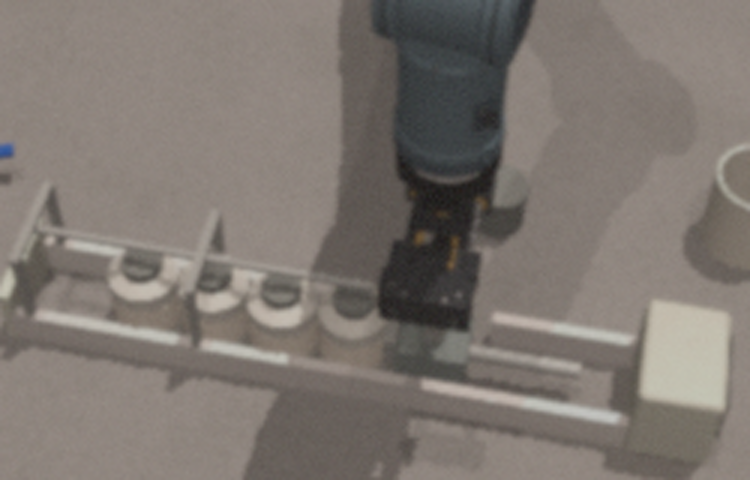

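Four bottles are in a row, upright, with the ram fully forward. Slow return, then release and rise.

Request:
send_rows(jaw=[0.03, 0.03, 0.03, 0.03, 0.03], offset=[[-0.0003, 0.004, 0], [-0.0007, 0.01, 0], [-0.0012, 0.017, 0], [-0.0018, 0.024, 0], [-0.0023, 0.031, 0]], delta_rot=[[0, 0, 0], [0, 0, 0], [0, 0, 0], [0, 0, 0], [0, 0, 0]])

```text
time_s: 39.88
ee_pos: [628.8, 147.6, 143.9]
tcp_rot: [-0.002, 0.677, 0.736, 0.002]
contact_force: [-2.2, 7.4, 2.8]
width: 39.6
```

Request:
send_rows(jaw=[0.03, 0.03, 0.03, 0.03, 0.03], offset=[[-0.0005, 0.007, 0], [-0.001, 0.014, 0], [-0.0015, 0.021, 0], [-0.002, 0.028, 0], [-0.0026, 0.035, 0]], delta_rot=[[0, 0, 0], [0, 0, 0], [0, 0, 0], [0, 0, 0], [0, 0, 0]])

```text
time_s: 40.3
ee_pos: [626.1, 180.9, 143.9]
tcp_rot: [-0.001, 0.678, 0.735, 0.001]
contact_force: [-3.0, 3.3, 4.0]
width: 39.3
```

Request:
send_rows(jaw=[0.03, 0.03, 0.03, 0.03, 0.03], offset=[[-0.0005, 0.007, 0], [-0.001, 0.014, 0], [-0.0015, 0.02, 0], [-0.0019, 0.026, 0], [-0.0019, 0.028, 0]], delta_rot=[[0, 0, 0], [0, 0, 0], [0, 0, 0], [0, 0, 0], [0, 0, 0]])

```text
time_s: 40.72
ee_pos: [624.2, 205.3, 143.9]
tcp_rot: [0.0, 0.678, 0.735, -0.001]
contact_force: [-6.1, -6.7, 8.4]
width: 39.4
```

Request:
send_rows(jaw=[0.03, 0.03], offset=[[0, 0, 0], [0, 0, 0]], delta_rot=[[0, 0, 0], [0, 0, 0]])

```text
time_s: 40.88
ee_pos: [624.2, 205.2, 143.9]
tcp_rot: [-0.0, 0.678, 0.735, -0.001]
contact_force: [-5.4, -1.4, 7.4]
width: 39.5
```

Run:
```python
from h import *
s=ctrl.observe(); print(s["ee_pos"],W2L([631,119.5,.076],s["ee_pos"]),s["contact_force"],s["width"])
```

```text
[624.15565335 205.17985843 143.89844601] [[ -0.3191872   85.95220381 143.89844601]] [-5.43657747 -1.39200004  7.44428819] 39.54333159819313
```

Home: y is back at 205.2, where I gripped it. Open, rise clear and move back toward the robot for a full view.

Request:
send_rows(jaw=[0.088, 0.088, 0.088, 0.088, 0.088], offset=[[0, 0, 0], [0, 0, 0], [0, 0, 0], [0, 0, 0.02], [0, 0, 0.055]], delta_rot=[[0, 0, 0], [0, 0, 0], [0, 0, 0], [0, 0, 0], [0, 0, 0]])

```text
time_s: 41.3
ee_pos: [622.2, 205.5, 195.0]
tcp_rot: [-0.001, 0.678, 0.735, -0.003]
contact_force: [-0.2, 0.8, -0.2]
width: 70.8
```

Request:
send_rows(jaw=[0.088, 0.088, 0.088, 0.088, 0.088], offset=[[-0.005, 0.01, 0.035], [-0.025, 0.03, 0.06], [-0.055, 0.05, 0.06], [-0.085, 0.075, 0.06], [-0.115, 0.1, 0.06]], delta_rot=[[0, 0, 0], [0, 0, 0], [0, 0, 0], [0, 0, 0], [0, 0, 0]])

```text
time_s: 41.72
ee_pos: [509.0, 306.6, 258.8]
tcp_rot: [0.0, 0.679, 0.734, 0.001]
contact_force: [0.7, 1.9, 1.4]
width: 88.0
```

Request:
send_rows(jaw=[0.088, 0.088, 0.088, 0.088, 0.088], offset=[[-0.02, 0.03, 0], [-0.04, 0.06, 0], [-0.06, 0.09, 0], [-0.08, 0.12, 0], [-0.1, 0.15, 0]], delta_rot=[[0, 0, 0.05], [0, 0, 0.1], [0, 0, 0.15], [0, 0, 0.2], [0, 0, 0.25]])

```text
time_s: 42.13
ee_pos: [408.7, 457.5, 258.3]
tcp_rot: [0.0, 0.58, 0.814, 0.0]
contact_force: [0.5, -0.2, -0.9]
width: 88.0
```

Request:
send_rows(jaw=[0.088, 0.088, 0.088, 0.088], offset=[[0, 0, 0], [0, 0, 0], [0, 0, 0], [0, 0, 0]], delta_rot=[[0, 0, 0], [0, 0, 0], [0, 0, 0], [0, 0, 0]])

```text
time_s: 42.47
ee_pos: [411.0, 454.6, 258.3]
tcp_rot: [0.001, 0.583, 0.813, -0.0]
contact_force: [-0.1, -0.7, -0.7]
width: 88.0
```

Run:
```python
from ov import *
for c in ("top","scene"):
    im=ctrl.camera(c); cv2.imwrite(f"pics/{c}23.png",im)
    for t in ("bottle0","creamjar","cup"): find(t,c,.4)
s=ctrl.observe(); print(s["ee_pos"],s["contact_force"],s["joint_velocities"].round(3))
p=[631,119.5,.076]
ov("top","pics/top23.png","pics/o23.png",p,(170,160,420,290),3.1)
cv2.imwrite("pics/f23.png",np.vstack([cv2.imread("pics/o23.png")[:300],cv2.resize(cv2.imread("pics/scene23.png")[190:340,180:480],(775,290))[:, :775]]))
```

```text
top bottle0 0.76 [628. -10.  72.] [314. 199.]
top bottle0 0.72 [635. -67.  69.] [334. 197.]
top bottle0 0.63 [ 640. -128.   71.] [356. 194.]
top bottle0 0.57 [624.  53.  69.] [292. 201.]
top creamjar 0.71 [451. 137.  46.] [263. 264.]
top cup 0.88 [407. 376.  23.] [181. 281.]
scene bottle0 0.89 [651.  56.  67.] [318. 288.]
scene bottle0 0.8 [ 665. -124.   68.] [249. 276.]
scene bottle0 0.76 [657.   1.  66.] [296. 285.]
scene bottle0 0.7 [659. -62.  72.] [272. 278.]
scene creamjar 0.61 [463. 142.  46.] [367. 246.]
[409.89421997 455.96938851 258.25811343] [-0.13745339 -0.88801395  0.13539482] [-0.002  0.001 -0.002 -0.001 -0.    -0.     0.   ]
```

View pics/f23.png

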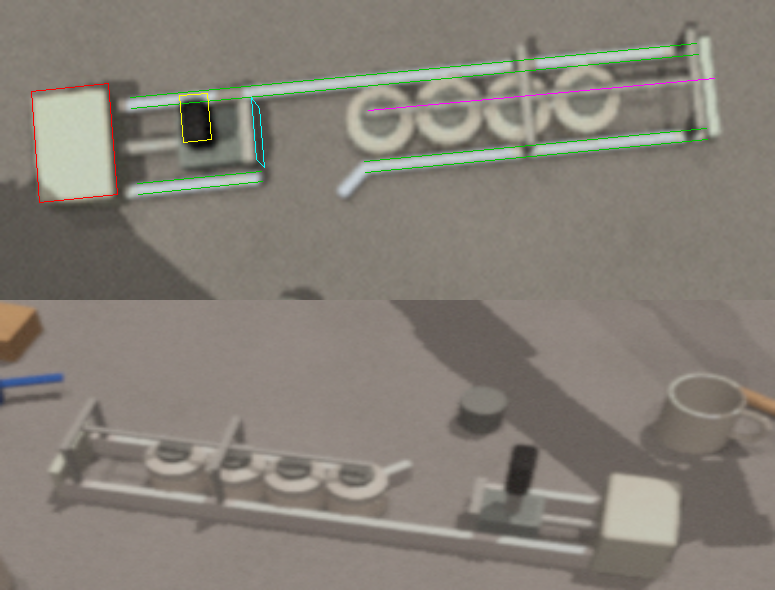

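View pics/top23.png

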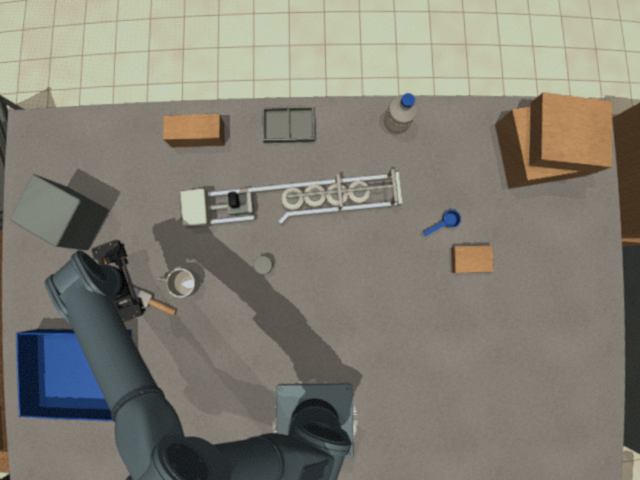

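```bash
python3 -c "
from workcell import ctrl
print(ctrl.sign_off())"
```

```text
the job is handed in; nothing more can be done
None
```

All four detergent bottles on the counter are in the lane, and I handed the job in at about 42 s of the 210 s. I found no fifth bottle in either camera. Each bottle was stood in the bay and pushed with the ram fully forward, about 85 mm. The handle was then held all the way back at roughly 0.08 m/s and released only once it was home.

**Last checks**
- **Bottles:** both cameras show them upright in single file. The nearest is about 70 mm past the bay centre and the row reaches to about 255 mm.
- **Bay and ram:** the bay is empty. The handle ended where I had gripped it at home, to within about 0.1 mm.
- **Robot:** the gripper is clear of everything and the arm is at rest.
- **Other things:** the cup and the tub gave the same positions as at the start. I judged the scoop, soap carton and brush from the picture only, and they look unmoved; the gripper stands over part of the brush in the top view.

**Disagreements:** the networks' bottle positions differ by about 20 to 27 mm in x and up to 11 mm in y between the two cameras, because each reports the middle of the surface it can see. I relied on the top camera and on an overlay of the loader, which matched the rails in both pictures. The hand-in gave no verdict.

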